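# Pack the spare reflector lamps into the crate

### The job

Pack the spare lamps away: first lay the empty dimpled tray flat on the floor of the wooden crate. Then set each lamp gently, glass face down, into the tray pocket of its own size (the larger lamp in the larger pocket, the smaller in the smaller), and last put the cover on the crate so that it lies flat on both end panels with its step between them. Do not tip a lamp over or press it hard into its pocket, and leave the paint tin, the tape roll and the mouse where they are.

Things in the scene. Friction and masses are not known exactly. Their poses are not given: they have to be found in the camera images.
- crate: Plywood crate, open on top, fixed. Outside 204 (x) x 104 (y) mm, inside 184 x 92. Origin: centre of the underside, z up. Floor 6 mm thick. At each x end a full-width upright panel 10 mm thick, its top 110 mm above the origin; along each long side only a low rail 6 mm thick, top 40 mm up. Both ends are alike.
- tray: Loose grey dimpled tray, 176 (x) x 84 (y) x 14 mm, 0.16 kg. Origin: centre of the underside, z up. Grip post 14 (x) x 26 (y) mm in the middle, top 90 mm above the origin. Round pockets, bevelled mouths, floors 4 mm above the origin: large, 70 mm wide, at x +46 mm, y 0; small, 52 mm, at x -46 mm, y 0. In the crate it has 4 mm play all round, its origin 6 mm above the crate's; either way round.
- lamp_large: Larger reflector lamp, loose, fragile, 0.09 kg, standing on its domed glass face, screw cap up. Round about z. White bowl 64 mm wide at 9 to 22 mm up, tapering to 32 mm at 55; from 55 to 86 mm up a straight metal cap 26 mm wide (grip here); 90 mm tall. Origin: centre of the face, at the bottom; z up to the cap.
- lamp_small: Smaller reflector lamp, loose, fragile, 0.05 kg, standing on its domed glass face, screw cap up. Round about z. White bowl 46 mm wide at 8 to 18 mm up, tapering to 22 mm at 43; from 43 to 74 mm up a straight metal cap 18 mm wide (grip here); 78 mm tall. Origin: centre of the face, at the bottom; z up to the cap.
- cover: Loose plywood cover, 0.25 kg, right way up. Plate 204 (x) x 108 (y) x 6 mm over a step 176 (x) x 90 (y) x 6 mm. Origin: centre of the step's underside, z up. Dark grip bar on top, 60 (x) x 18 (y) mm, from 12 to 46 mm up. On the crate (x along its x, either way round) the plate rests on both end panels, origin 104 mm above the crate's, the step between them with 4 mm play at each end.
- tin: Bystander: paint sample tin, 72 mm across, 74 mm tall, standing. Origin: centre of its underside. To be left alone.
- tape: Bystander: roll of brown tape lying flat, 96 mm across, 45 mm tall. Origin: centre of its underside. To be left alone.
- mouse: Bystander: black computer mouse, 105 x 60 mm, 33 mm tall. Origin: centre of its underside. To be left alone.
Things that resemble listed ones, but are neither listed nor needed, are in the scene too. What is shaped like the tray but orange or purple is not meant.

How it is judged (in metres and radians):
On the way, in this order (a step that is already met when the one before it is completed fails the run):
1. the tray lies flat on the crate's floor (x of tray in the frame of crate between -0.01 and 0.01 m and y of tray in the frame of crate between -0.01 and 0.01 m and z of tray in the frame of crate between 0.002 and 0.01 m and angle between tray's own z axis and vertical below 0.06 rad and angle between the x axis of tray and the x axis of crate, either way round below 0.12 rad), for 0.2 s.
2. with the tray in the crate, both lamps stand in their own pockets (all of step 1 and x of lamp_large in the frame of tray between 0.038 and 0.054 m and y of lamp_large in the frame of tray between -0.008 and 0.008 m and z of lamp_large in the frame of tray between 0 and 0.009 m and angle between each of lamp_large, lamp_small's own z axis and vertical below 0.12 rad and x of lamp_small in the frame of tray between -0.054 and -0.038 m and y of lamp_small in the frame of tray between -0.008 and 0.008 m and z of lamp_small in the frame of tray between 0 and 0.009 m), for 0.2 s.
At the end, for the whole second after the job is handed in: Tray flat on the crate floor (10 mm); each lamp face down on the floor of its own pocket (8 mm, 0.12 rad of upright); cover flat on both end panels, step between them (10 mm lengthwise, 15 mm across, 0.15 rad yaw); all released and at rest (all of step 2 and x of cover in the frame of crate between -0.01 and 0.01 m and y of cover in the frame of crate between -0.015 and 0.015 m and z of cover in the frame of crate between 0.1 and 0.109 m and angle between cover's own z axis and vertical below 0.06 rad and angle between the x axis of cover and the x axis of crate, either way round below 0.15 rad and linear speed of each of tray, lamp_large, lamp_small, cover below 0.02 m/s); the robot touches nothing.
It fails at once if a lamp tipped over (angle between any of lamp_large, lamp_small's own z axis and vertical above 0.7 rad).
It fails at once if a lamp pressed or dropped hard (over 20 N) into the tray (contact force between any of lamp_large, lamp_small and tray above 20 N).
It fails at once if the tin, the tape roll or the mouse pushed more than 30 mm (distance of any of tin, tape, mouse from where it was at the start of the episode above 0.03 m).
It also fails if it takes over 128 s, if anything falls off the work surface, if the arm or the gripper's body presses on something with over 40 N, if the wrist force passes 120 N, or if a joint passes its speed limit or range.

### The arm

A 6-joint arm with a two-finger parallel gripper is mounted at the origin on the work surface. World frame = base frame: x ahead of the robot, y to its left, z up, the work surface at z = 0. Lengths are in m, angles in degrees, forces in N, time in s.
With the tool pointing down it reaches from about 0.3 to 0.75 m from the base axis. Payload 8.5 kg.
Tool frame: the origin (TCP) lies on the mounting face of the last link; the fingertips stand 173 mm ahead of it and the grasp point (between the pads) lies 155 mm ahead of it (env.tips_ahead is the distance from the TCP to the fingertips, in m); x points along the fingers, z is the direction in which the jaws open and shut, and the axes are right-handed (so a half turn about x gives the same grasp; the last joint's range is limited). The gripper opens to 85 mm and grips with 20 to 120 N. Pads are 22 mm wide; open, the fingers measure 114 mm over their backs; the gripper's body (76 mm by 85 mm) begins 54 mm behind the grasp point. The pads swing forward as they close: fully open they stand 13 mm farther back than shut.
Start: joints at [-86.534, 21.807, 74.336, -0, 83.858, -12.336], TCP at [0.15, -0.529, 0.405] pointing down, gripper open.
Joint ranges: [-178.18, 178.18], [-50.72, 133.34], [12.68, 142.11], [-81.47, 261.47], [9.98, 163.14], [-165.26, 165.26]. Speed limits (degrees/s): [136.94, 136.94, 180, 180, 180, 180].

### API

Orientations are given as a 3x3 rotation matrix whose columns are the frame's x, y, z axes.
In Python, from rig import env, optics gives the robot as it stands.
- The arm moves only by the shell command python3 -m inch 'ROWS' [FORCE]. ROWS is JSON, a list of rows, each a list of 3 entries, a list of its own where there are three numbers: the closure, from -1 (fully open) to 1 (shut), then the shift along the tool's x, y, z in units of 30 mm (1.0 is 30 mm), then the turn about the tool's x in units of 5 degrees (1.0 is 5 degrees). In form: [[hand, [x, y, z], yaw], ...]. A call has exactly 8 rows; each row shifts and turns the commanded pose from where the row before left it, along the tool's axes as they then stand; what a row does not reach is not made up. A row lasts 1/12 s, in which the tool goes at most 41.7 mm and 7.16 degrees, less where a joint would pass 70% of its speed; a pose out of reach is approached as far as the arm can. A call is refused whole if a number of a shift passes 1 or a number of a turn 1, either way. A call with a gripper value outside its range is refused whole. The fingers move at their own pace and stop on an object; FORCE is the grip in N (left out, the last holds). Time passes only in rows, so rows that do not move let the fingers close, or fill a call up. It gives the time, the measured TCP pose, the force and the opening at its end, in the units of the state.
- env.observe(): the state, without advancing time (a new reading comes with each control period).
- optics.get_image(name): name is "scene" or "top" or "wrist"; returns the picture (420x560x3 uint8, red, green, blue); there is no depth.
- optics.camera_params(name): a dict with "fx", "fy", "cx", "cy" (pixels), "k1" (the pictures are not rectified: a ray, as slopes to the right and down, at radius r is drawn at 1 + k1 r^2 times it, then the intrinsics apply), "xyz" and "rotation" of the camera in the world. Camera axes: x right, y down, z forward; pixel columns grow to the right and rows downward; lengths in m; the calibration is good to about 2 mm. A picture is of the moment at which its call begins: read the wrist's pose just before it. camera_params takes no time and is no camera call; for the wrist camera it gives the pose at the moment of the call.
- env.close_job(): hands the job in, once; it reports no verdict.
The state is a dict: "time_s": time; "q": joint angles; "qvel": joint speeds; "joint_efforts": joint torques, N m; "position": TCP position; "tool_rot": TCP orientation; "ft_force": force on the tool from outside, world axes, zero at the start; "wrist_torque": the same for the moment, N m; "grip_width": finger opening in m.
Only numpy, scipy, OpenCV 4.12 (cv2) and the standard library are available. Lean on these libraries where they do the work, as an engineer would, in place of code of your own. Each camera call takes 0.05 s, during which the arm holds its last target.

## Working session

There is one attempt and no reset: what is moved stays moved. The work goes in short steps, Python scripts to look and compute and a shell command to move; the robot and the scene stay as the last step left them, time stands still between calls to the robot, and variables do not carry over. Pictures are saved under pics/ and viewed, and the job is handed in when it is done.

```bash
ls; mkdir -p pics
python3 - <<'E'
from rig import env, optics
import cv2,json
s=env.observe();print({k:s[k] for k in ('time_s','position','tool_rot','grip_width','ft_force')})
for n in ("scene","top","wrist"):
    p=optics.camera_params(n);print(n,p)
    cv2.imwrite(f'pics/{n}0.png',cv2.cvtColor(optics.get_image(n),cv2.COLOR_RGB2BGR))
E
```

```text
pics
{'time_s': 0.0, 'position': array([ 0.14977208, -0.52915313,  0.40410035]), 'tool_rot': array([[-7.84962449e-05,  9.62211830e-01,  2.72302016e-01],
       [ 1.50302572e-03,  2.72301823e-01, -9.62210714e-01],
       [-9.99998867e-01,  3.33747007e-04, -1.46760380e-03]]), 'grip_width': 0.0852339190886548, 'ft_force': array([0.05159197, 0.53698737, 0.2278739 ])}
scene {'fx': 441.1641006376506, 'fy': 441.1641006376506, 'cx': 277.91334398365285, 'cy': 204.91647861091587, 'k1': -0.12404706316826654, 'xyz': array([1.25144973, 0.2836429 , 0.70152589]), 'rotation': array([[-0.35524408,  0.5980296 , -0.71844432],
       [ 0.93458839,  0.24252349, -0.26024393],
       [ 0.01860605, -0.76389984, -0.64506655]])}
top {'fx': 520.3228473763969, 'fy': 520.3228473763969, 'cx': 270.87835112430116, 'cy': 204.33605876043185, 'k1': -0.03533950725968692, 'xyz': array([0.28066063, 0.01362677, 1.41597331]), 'rotation': array([[-0.00396847, -0.98442114,  0.17578189],
       [-0.99993768,  0.0057408 ,  0.00957517],
       [-0.01043513, -0.17573294, -0.98438257]])}
wrist {'fx': 352.40100748486145, 'fy': 352.40100748486145, 'cx': 278.63650379667547, 'cy': 216.01876149389435, 'k1': -0.016139675177017088, 'xyz': array([ 0.22400084, -0.50718984,  0.37401096]), 'rotation': array([[ 0.27336599, -0.91661347, -0.29170323],
       [-0.96190939, -0.26085997, -0.08174595],
       [-0.00116426,  0.30293864, -0.95300935]])}
```

View pics/scene0.png

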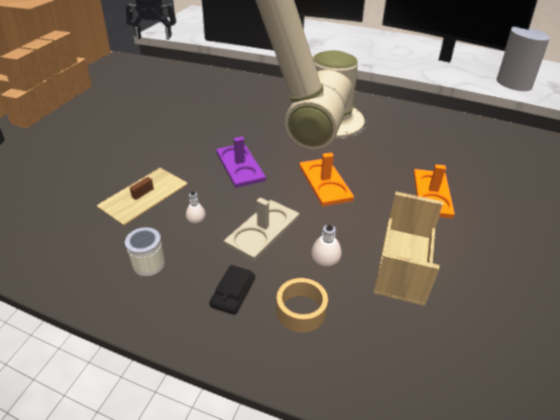

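View pics/top0.png

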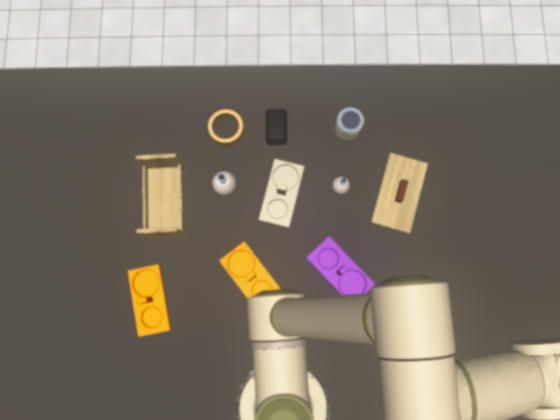

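View pics/wrist0.png

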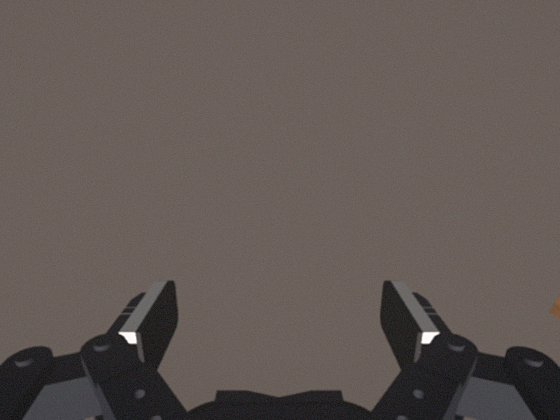

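The scene view shows the grey/cream tray at about (262,228). The top view has it at (282,192), the crate at (160,195), the large lamp at (224,183), the small lamp at (341,185) and the cover at (400,192). The candidates for the tray in the top view are grey (282,192), orange (250,270), orange (149,300) and purple (340,268). Only the first is grey, so I'll check it in an enlarged crop.

Run:
```python
import cv2
t=cv2.imread('pics/top0.png')
cv2.imwrite('pics/c1.png',cv2.resize(t[145:240,120:320],None,fx=4,fy=4,interpolation=cv2.INTER_CUBIC))
cv2.imwrite('pics/c2.png',cv2.resize(t[140:240,250:440],None,fx=4,fy=4,interpolation=cv2.INTER_CUBIC))
s=cv2.imread('pics/scene0.png')
cv2.imwrite('pics/c3.png',cv2.resize(s[160:320,90:290],None,fx=4,fy=3.7,interpolation=cv2.INTER_CUBIC))
cv2.imwrite('pics/c4.png',cv2.resize(s[170:310,290:450],None,fx=4,fy=4,interpolation=cv2.INTER_CUBIC))
```

```text
(no output)
```

View pics/c1.png

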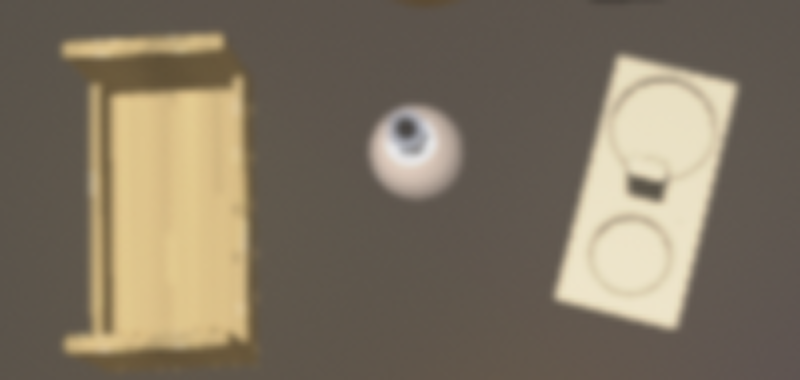

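View pics/c2.png

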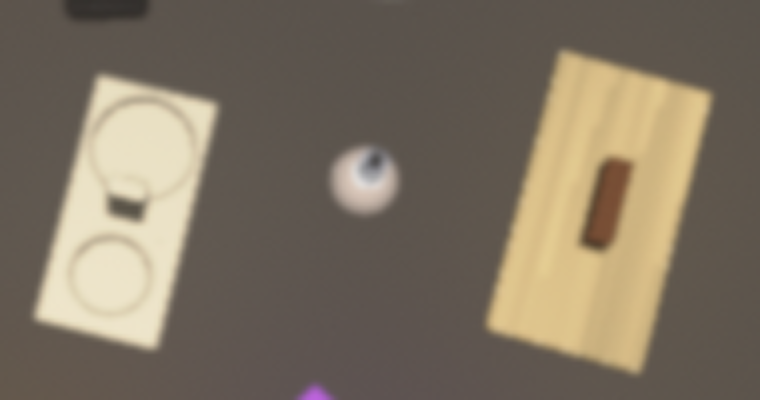

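View pics/c3.png

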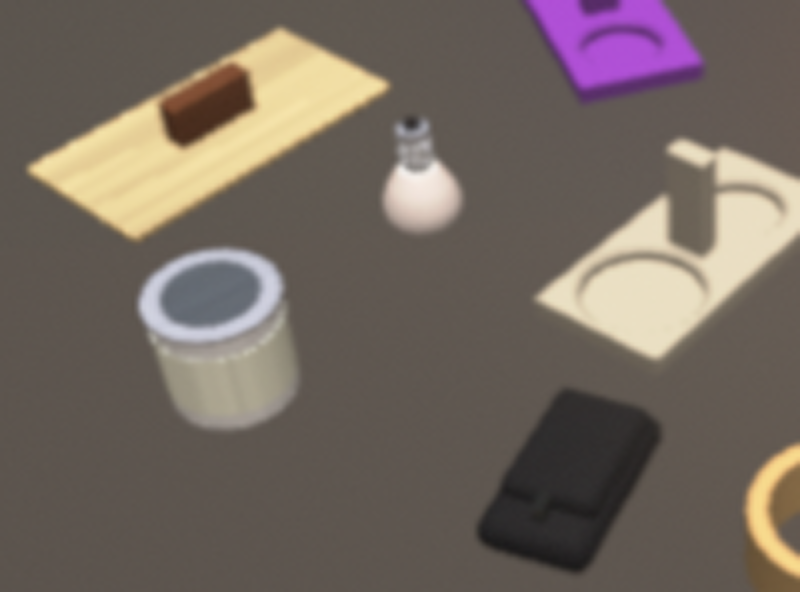

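View pics/c4.png

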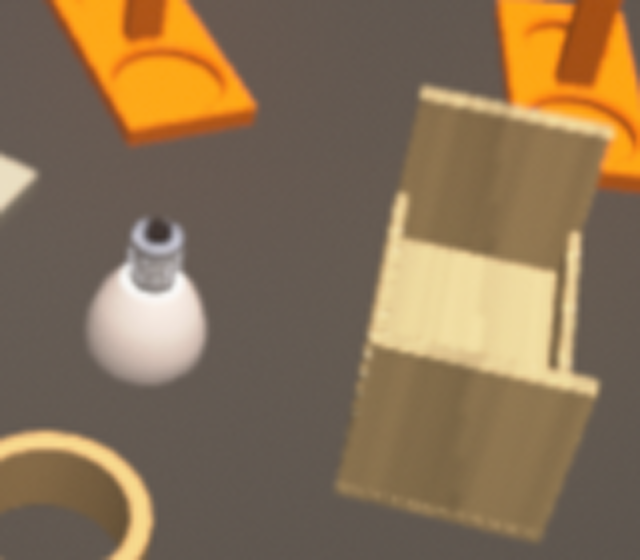

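The crops confirm it: the grey tray has its large pocket towards world +x (upper, c1 (663,128)) and its small pocket at (630,255). Next I'll fit poses from the corners.

```bash
cat > h.py <<'E'
import numpy as np, cv2
from scipy.optimize import least_squares
from rig import env, optics
def proj(P,c):
    P=np.atleast_2d(P); R=np.array(c['rotation']); d=(P-c['xyz'])@R
    s=d[:,:2]/d[:,2:]; s=s*(1+c['k1']*(s**2).sum(1,keepdims=True))
    return s*[c['fx'],c['fy']]+[c['cx'],c['cy']]
def T(p,L):
    x,y,a=p; L=np.atleast_2d(np.array(L,float)); c,s=np.cos(a),np.sin(a)
    return np.c_[x+c*L[:,0]-s*L[:,1], y+s*L[:,0]+c*L[:,1], L[:,2]]
def fit(p0,obs):
    # obs: list of (cam, Lpts, pix)
    f=lambda p: np.concatenate([(proj(T(p,L),c)-np.array(u)).ravel() for c,L,u in obs])
    r=least_squares(f,p0,loss='soft_l1'); return r.x, f(r.x).reshape(-1,2)
def snap(n,name):
    c=optics.camera_params(n); im=cv2.cvtColor(optics.get_image(n),cv2.COLOR_RGB2BGR); cv2.imwrite(f'pics/{name}.png',im); return c,im
def un(u,o,s): return (np.array(u,float)+.5)/s-.5+np.array(o)
def rect(x,y,z): return [[x,y,z],[x,-y,z],[-x,-y,z],[-x,y,z]]
def yaw_of_z(): # world heading of jaw axis
    s=env.observe(); z=s['tool_rot'][:,2]; return np.degrees(np.arctan2(z[1],z[0]))
def st():
    s=env.observe(); R=s['tool_rot']; g=s['position']+.155*R[:,0]
    print('t %.2f tcp %s grasp %s zaxis %.2f yaxis %.2f w %.4f f %s'%(s['time_s'],np.round(s['position'],4),np.round(g,4),np.degrees(np.arctan2(R[1,2],R[0,2])),np.degrees(np.arctan2(R[1,1],R[0,1])),s['grip_width'],np.round(s['ft_force'],1)))
    return s
def go(xyz,jaw=None):
    """TCP-target grasp point xyz (tool down), jaw axis heading deg mod180"""
    s=st(); R=s['tool_rot']; d=np.array(xyz)-(s['position']+.155*R[:,0])
    print('units xyz',np.round(R.T@d/.03,2),'dist mm',np.round(d*1e3,1))
    if jaw is not None:
        a=(jaw-np.degrees(np.arctan2(R[1,2],R[0,2]))+90)%180-90
        # tool x points down: +turn about tool x = -world yaw
        print('turn units (5deg)',round(-a/5,2))
E
python3 - <<'E'
from h import *
ct=optics.camera_params('top');cs=optics.camera_params('scene')
c1=lambda u:un(u,(120,145),4);c2=lambda u:un(u,(250,140),4);c3=lambda u:un(u,(90,160),(4,3.7));c4=lambda u:un(u,(290,170),4)
# tray, lengths: local x points to large pocket (image up = +x); image left=+y
L=rect(.088,.042,.014)
print('tray',*fit([.4,0,-.2],[(ct,L,c1([(617,54),(738,84),(677,329),(555,299)])),(ct,L,c2([(98,75),(218,103),(156,348),(34,320)]))]))
print('tray sc',*fit([.4,0,-.2],[(cs,[[.088,.042,.014],[.088,-.042,.014]],c3([(657,360),(536,297)]))]))
L=rect(.102,.054,.012)
print('cover top',*fit([.4,-.2,-.2],[(ct,L,c2([(562,50),(713,93),(640,373),(487,328)]))]))
print('cover sc',*fit([.4,-.2,-.2],[(cs,L,c3([(135,240),(28,170),(282,27),(390,86)]))]))
print('crate top',*fit([.4,.3,0],[(ct,[[.102,.052,.11],[.102,-.052,.11],[-.092,.052,.11]],c1([(62,44),(222,34),(65,338)]))]))
print('crate sc',*fit([.4,.3,0],[(cs,[[-.102,-.052,.11],[-.102,.052,.11],[.102,-.052,0],[.102,.052,0]],c4([(422,88),(612,132),(338,490),(540,540)]))]))
for n,h,a,b in (('large',.09,c1((407,126)),c4((160,228))),('small',.078,c2((376,158)),c3((411,122)))):
    for cc,u in ((ct,a),(cs,b)):
        print(n,fit([.4,0,0],[(cc,[[0,0,h]],[u])])[0][:2])
E
```

```text
tray [ 0.56477936 -0.0016197  -0.25025045] [[ 0.40819265  0.3836196 ]
 [-0.45642467 -0.03846413]
 [-0.31227395 -0.20413805]
 [ 0.22901084 -0.11883572]
 [ 0.15819265  0.1336196 ]
 [-0.45642467  0.21153587]
 [-0.06227395  0.04586195]
 [ 0.47901084 -0.36883572]]
tray sc [ 0.56864934  0.00135236 -0.25939277] [[-0.1210487  -0.12719764]
 [ 0.1258152   0.14700782]]
cover top [ 0.56394649 -0.32777085 -0.29875726] [[ 0.04147346  0.03547815]
 [-0.15823729  0.15076834]
 [ 0.13892771 -0.02863905]
 [-0.02582013 -0.14835192]]
cover sc [ 0.57008851 -0.32350339 -0.29489437] [[-0.01886659 -0.10584366]
 [-0.0849687  -0.14629866]
 [-0.17647406  0.5500687 ]
 [ 0.28463626 -0.18870447]]
crate top [0.54615875 0.32236511 0.05099928] [[ 0.13382136 -0.15409067]
 [-0.16582785  0.05311166]
 [ 0.03047109  0.09682939]]
crate sc [0.55018076 0.32443305 0.0516809 ] [[ 0.16859628 -0.72249457]
 [ 0.21192437 -1.78694302]
 [-0.60066586  0.58073778]
 [ 0.20487409  0.57072225]]
large [0.59321676 0.1558261 ]
large [0.59487315 0.1591752 ]
small [ 0.58589958 -0.16518586]
small [ 0.58943331 -0.16279963]
```

```bash
python3 -m inch '[[-1,[0,0,0],-1],[-1,[0,0,0],-1],[-1,[0,0,0],-1],[-1,[0,0,0],-1],[-1,[0,0,0],-1],[-1,[0,0,0],-1],[-1,[0,0,0],-1],[-1,[0,0,0],-1]]'
python3 -m inch '[[-1,[0,0,0],-1],[-1,[0,0,0],-1],[-1,[0,0,0],-1],[-1,[0,0,0],-1],[-1,[0,0,0],0],[-1,[0,0,0],0],[-1,[0,0,0],0],[-1,[0,0,0],0]]'
python3 -c "
from h import *
go([.5665,0,.25],-14.4);print(env.observe()['q'])"
```

```text
time_s: 0.82
position: [0.1498, -0.5292, 0.4044]
tool_rot: [[-0.0, 0.558, 0.83], [0.001, 0.83, -0.558], [-1.0, 0.001, -0.0]]
ft_force: [0.1, -0.5, 0.3]
grip_width: 0.0853
time_s: 1.48
position: [0.1497, -0.5292, 0.4047]
tool_rot: [[-0.0, 0.247, 0.969], [0.0, 0.969, -0.247], [-1.0, 0.0, -0.0]]
ft_force: [-1.1, -1.3, -0.0]
grip_width: 0.0854
t 1.48 tcp [ 0.1497 -0.5292  0.4047] grasp [ 0.1497 -0.5292  0.2497] zaxis -14.30 yaxis 75.70 w 0.0854 f [-1.1 -1.3 -0. ]
units xyz [-1.000e-02  2.052e+01  9.110e+00] dist mm [4.168e+02 5.292e+02 3.000e-01]
turn units (5deg) 0.02
[-8.65356541e+01  2.18087875e+01  7.43410317e+01 -1.08522031e-03
  8.38591569e+01 -7.22375418e+01]
```

```bash
R='[-1,[0,0.9,0.4],0]'
python3 -m inch '[[-1,[0,0.9,0.4],0],[-1,[0,0.9,0.4],0],[-1,[0,0.9,0.4],0],[-1,[0,0.9,0.4],0],[-1,[0,0.9,0.4],0],[-1,[0,0.9,0.4],0],[-1,[0,0.9,0.4],0],[-1,[0,0.9,0.4],0]]' >/dev/null
python3 -m inch '[[-1,[0,0.9,0.4],0],[-1,[0,0.9,0.4],0],[-1,[0,0.9,0.4],0],[-1,[0,0.9,0.4],0],[-1,[0,0.9,0.4],0],[-1,[0,0.9,0.4],0],[-1,[0,0.9,0.4],0],[-1,[0,0.9,0.4],0]]' >/dev/null
python3 -m inch '[[-1,[0,0.9,0.4],0],[-1,[0,0.9,0.4],0],[-1,[0,0.9,0.4],0],[-1,[0,0.9,0.4],0],[-1,[0,0.9,0.4],0],[-1,[0,0.9,0.4],0],[-1,[0,0,0],0],[-1,[0,0,0],0]]' >/dev/null
python3 -c "
from h import *
go([.5665,0,.25],-14.4);print(env.observe()['q']);c,i=snap('wrist','w1');print(proj([.5665,0,.09],c),proj(T([.5665,0,-.252],rect(.088,.042,.014)),c))"
```

```text
t 3.48 tcp [ 0.5518 -0.0171  0.4043] grasp [ 0.5517 -0.0171  0.2493] zaxis -14.12 yaxis 75.88 w 0.0853 f [-0.6 -0.3 -0.3]
units xyz [-0.02  0.67  0.34] dist mm [14.8 17.1  0.7]
turn units (5deg) 0.06
[-1.40614618e+01  2.20391881e+01  7.40297087e+01 -7.06669811e-03
  8.39591094e+01  6.28763480e-02]
[[291.78695871 178.3615957 ]] [[378.65263434 121.78285844]
 [371.43471008 203.48660752]
 [205.56589462 202.41345523]
 [200.86909579 120.52514529]]
```

View pics/w1.png

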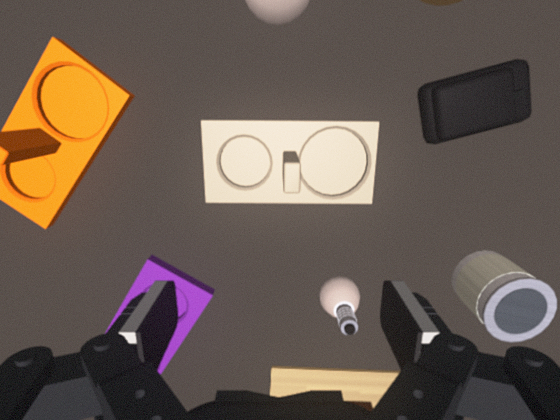

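The wrist view shows the grey tray at (291,162), with its post top at (292,178) and the large pocket on the right, close to where I predicted. I'll refine it in a crop.

Run:
```python
import cv2
w=cv2.imread('pics/w1.png')
cv2.imwrite('pics/w1c.png',cv2.resize(w[110:215,192:392],None,fx=4,fy=4,interpolation=cv2.INTER_CUBIC))
```

```text
(no output)
```

View pics/w1c.png

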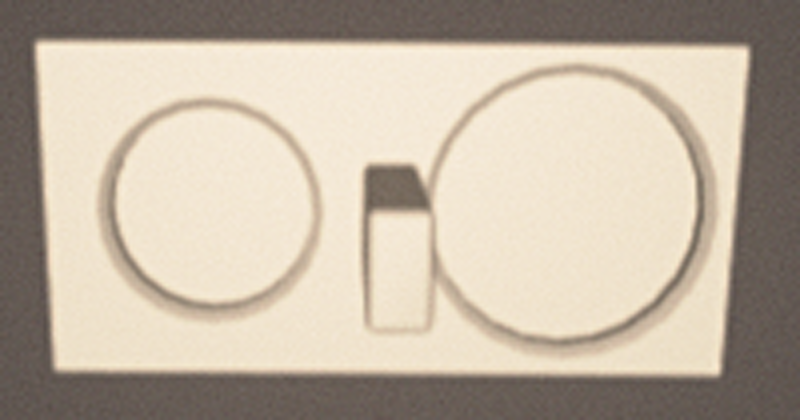

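Run:
```python
from h import *
c=optics.camera_params('wrist')
u=lambda a:un(a,(192,110),4)
o1=(c,rect(.088,.042,.014),u([(749,45),(721,376),(55,371),(36,41)]))
o2=(c,rect(.007,.013,.09),u([(431,210),(431,330),(369,328),(371,210)]))
for o in ([o1],[o2],[o1,o2]): print(*fit([.56,0,-.25],o))
p,_=fit([.56,0,-.25],[o1,o2])
go([p[0],p[1],.073],np.degrees(p[2]))
```

```text
[ 5.66200859e-01 -4.95211726e-04 -2.52439772e-01] [[-0.19516474  0.40452697]
 [-0.36022655 -0.6064583 ]
 [ 0.2734067  -0.31603252]
 [ 0.26982079  0.27839796]]
[ 5.66254946e-01 -2.01507568e-05 -2.48433084e-01] [[ 1.2818078  -0.71102092]
 [ 0.63620875  0.62068216]
 [-0.74610454  1.08745141]
 [-1.06361832 -0.74731607]]
[ 5.66238272e-01 -2.61433385e-04 -2.52169750e-01] [[-0.2054674   0.13383693]
 [-0.34950955 -0.84217913]
 [ 0.25187163 -0.5089508 ]
 [ 0.22332209  0.05691869]
 [ 1.38865725 -0.38379241]
 [ 0.62322059  0.93030491]
 [-0.75402025  1.33576508]
 [-0.9514323  -0.48481226]]
t 3.53 tcp [ 0.5514 -0.0179  0.4045] grasp [ 0.5513 -0.018   0.2495] zaxis -14.19 yaxis 75.81 w 0.0856 f [ 0.   0.2 -0.4]
units xyz [5.88 0.7  0.34] dist mm [  15.    17.7 -176.5]
turn units (5deg) 0.05
```

```bash
python3 -m inch '[[-1,[0,0.7,0.35],0.05],[-1,[1,0,0],0],[-1,[1,0,0],0],[-1,[1,0,0],0],[-1,[1,0,0],0],[-1,[1,0,0],0],[-1,[0.8,0,0],0],[-1,[0,0,0],0]]' >/dev/null
python3 -c "
from h import *
go([.56624,-.0003,.073],-14.45)"
python3 -m inch '[[0,[0,0,0],0],[0.5,[0,0,0],0],[1,[0,0,0],0],[1,[0,0,0],0],[1,[0,0,0],0],[1,[0,0,0],0],[1,[0,0,0],0],[1,[0,0,0],0]]' 40
```

```text
t 4.20 tcp [ 0.5654 -0.0013  0.2268] grasp [ 0.5641 -0.001   0.0718] zaxis -14.57 yaxis 75.43 w 0.0853 f [-0.9  0.7  0.1]
units xyz [-0.04  0.04  0.06] dist mm [2.1 0.7 1.2]
turn units (5deg) -0.02
time_s: 4.87
position: [0.5668, -0.0003, 0.2316]
tool_rot: [[0.001, 0.249, 0.968], [-0.0, 0.968, -0.249], [-1.0, -0.0, 0.001]]
ft_force: [-1.3, -1.3, 6.4]
grip_width: 0.0134
```

```bash
python3 -m inch '[[1,[-0.3,0,0],0],[1,[-0.7,0,0],0],[1,[-1,0,0],0],[1,[-1,0,0],0],[1,[-1,0,0],0],[1,[-1,0,0],0],[1,[-1,0,0],0],[1,[0,0,0],0]]'
python3 -c "
from h import *
go([.548,.3235,.28],2.9);snap('scene','s1')"
```

```text
time_s: 5.53
position: [0.5665, -0.0001, 0.4171]
tool_rot: [[0.01, 0.249, 0.968], [-0.002, 0.968, -0.249], [-1.0, 0.0, 0.01]]
ft_force: [1.1, 0.2, -0.4]
grip_width: 0.0136
t 5.53 tcp [ 5.665e-01 -1.000e-04  4.171e-01] grasp [ 5.681e-01 -5.000e-04  2.621e-01] zaxis -14.43 yaxis 75.57 w 0.0136 f [ 1.1  0.2 -0.4]
units xyz [-0.63 10.29 -3.33] dist mm [-20.1 324.   17.9]
turn units (5deg) -3.47
```

View pics/s1.png

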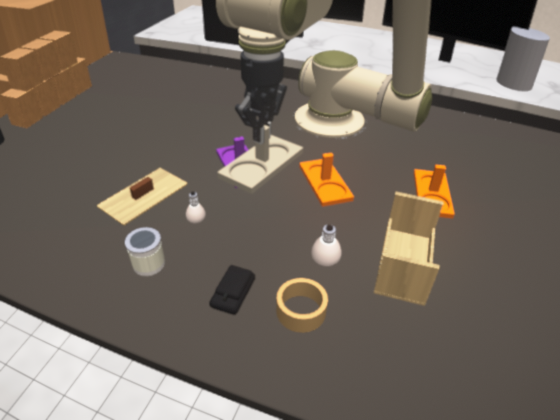

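The tray is held level at (262,160).

```bash
python3 -m inch '[[1,[-0.2,0,0],-0.9],[1,[-0.2,0,0],-0.9],[1,[-0.2,0,0],-0.9],[1,[0,0,0],-0.8],[1,[0,0,0],0],[1,[0,1,0],0],[1,[0,1,0],0],[1,[0,1,0],0]]' >/dev/null
python3 -c "
from h import *
go([.548,.3235,.28],2.9)"
```

```text
t 6.25 tcp [0.5618 0.0903 0.4274] grasp [0.5614 0.0904 0.2724] zaxis 2.84 yaxis 92.84 w 0.0135 f [ 1.   0.5 -2. ]
units xyz [-0.25  7.78 -0.06] dist mm [-13.4 233.1   7.6]
turn units (5deg) -0.01
```

```bash
python3 -m inch '[[1,[0,1,0],0],[1,[0,1,0],0],[1,[0,0.6,0],0],[1,[0,0.2,0],0],[1,[0,0,0],0],[1,[0,0,0],0],[1,[0,0,0],0],[1,[0,0,0],0]]' >/dev/null
python3 -c "
from h import *
go([.548,.3235,.28],2.9);snap('wrist','w2')"
```

```text
t 6.92 tcp [0.5577 0.1723 0.4286] grasp [0.5576 0.1723 0.2736] zaxis 2.94 yaxis 92.94 w 0.0133 f [-0.2  0.2 -2.4]
units xyz [-0.22  5.05 -0.06] dist mm [ -9.6 151.2   6.4]
turn units (5deg) 0.01
```

View pics/w2.png

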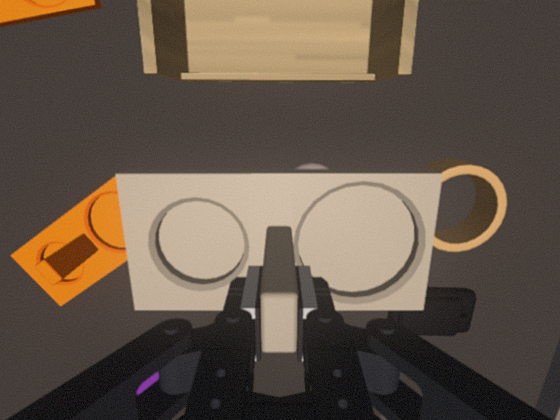

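Run:
```python
import cv2
w=cv2.imread('pics/w2.png')
a=cv2.resize(w[0:95,125:285],None,fx=5,fy=5,interpolation=cv2.INTER_CUBIC)
b=cv2.resize(w[0:95,275:435],None,fx=5,fy=5,interpolation=cv2.INTER_CUBIC)
cv2.imwrite('pics/w2a.png',a);cv2.imwrite('pics/w2b.png',b)
cv2.imwrite('pics/w2t.png',cv2.resize(w[160:325,105:455],None,fx=2.2,fy=2.2,interpolation=cv2.INTER_CUBIC))
```

```text
(no output)
```

View pics/w2a.png

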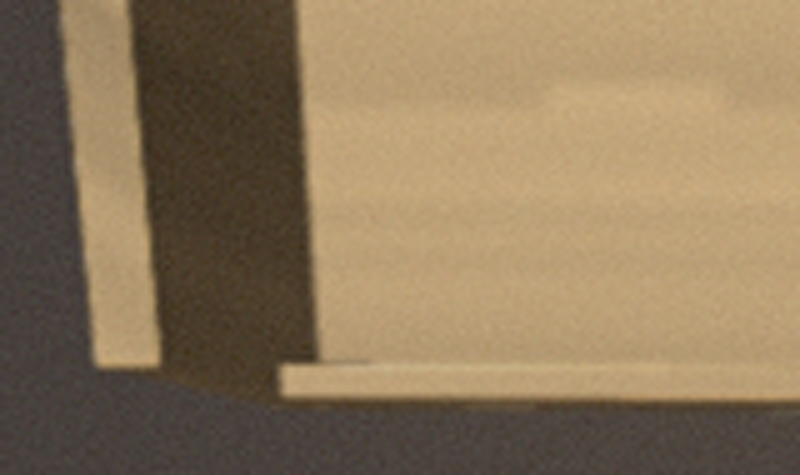

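View pics/w2b.png

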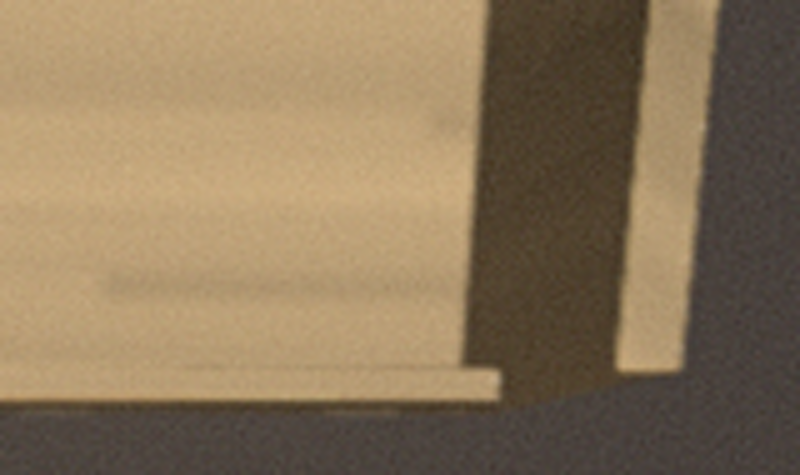

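View pics/w2t.png

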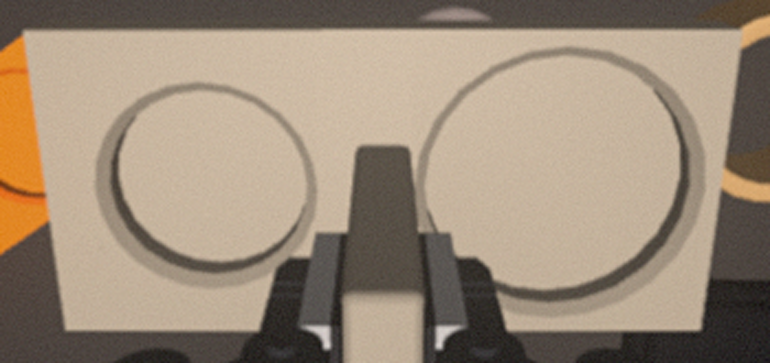

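Run:
```python
from h import *
c=optics.camera_params('wrist')
a=lambda u:un(u,(125,0),5); b=lambda u:un(u,(275,0),5); t=lambda u:un(u,(105,160),2.2)
obs=[(c,[[-.102,-.052,.11],[-.092,-.052,.11],[-.092,-.052,.04],[-.092,-.046,.04]],a([(95,368),(160,367),(281,398),(281,365)])),
(c,[[.092,-.052,.04],[.092,-.046,.04],[.092,-.052,.11],[.102,-.052,.11]],b([(500,400),(500,369),(617,371),(683,372)]))]
p,r=fit([.55,.32,.05],obs);print('crate',p,r)
U=t([(742,30),(702,331),(65,331),(25,31)])
from scipy.optimize import least_squares
f=lambda q:(proj(T(q[:3],rect(.088,.042,.014))+[0,0,q[3]],c)-U).ravel()
q=least_squares(f,[.55,.17,.05,.2]);print('tray',q.x,q.fun)
s=st(); g=s['position']+.155*s['tool_rot'][:,0]
print('tray-grasp',(q.x[:2]-g[:2])*1e3, q.x[3]-g[2])
d=np.r_[p[:2]-q.x[:2],0];print('shift units',s['tool_rot'].T@d/.03,'yaw diff deg',np.degrees(p[2]-q.x[2]))
```

```text
crate [0.54849186 0.32501616 0.04960288] [[ 0.34518272 -0.06795669]
 [ 0.38000888  0.11023814]
 [ 0.34469426 -0.00273392]
 [-0.14415277 -0.14426256]
 [-0.44862293  0.19891557]
 [ 0.06732056 -0.33708931]
 [-0.20327219  0.06111276]
 [-0.37926939 -0.03591242]]
tray [0.55749801 0.17318423 0.05337668 0.19763695] [ 0.64129064  0.31652257 -0.59774768 -0.34267713  0.66487857 -0.15533505
 -0.70153461  0.11496769]
t 6.97 tcp [0.5577 0.1724 0.4286] grasp [0.5576 0.1724 0.2736] zaxis 2.95 yaxis 92.95 w 0.0133 f [ 0.6  0.2 -1.6]
tray-grasp [-0.13904448  0.79343044] -0.07599128607091077
shift units [-7.08241192e-04  5.06980712e+00 -3.93981705e-02] yaw diff deg -0.2162231181690817
```

```bash
python3 -m inch '[[1,[0,0.9,0],0],[1,[0,1,0],0],[1,[0,1,0],0],[1,[0,1,0],0],[1,[0,0.8,-0.04],0],[1,[0,0.37,0],0],[1,[0,0,0],0],[1,[0,0,0],0]]' >/dev/null
python3 -c "
from h import *
go([.5485,.3245,.082],2.85);c,i=snap('wrist','w3')"
```

```text
t 7.63 tcp [0.5484 0.3247 0.4285] grasp [0.5484 0.3247 0.2735] zaxis 3.04 yaxis 93.04 w 0.0134 f [ 0.3 -0.6 -2.7]
units xyz [ 6.38 -0.    0.  ] dist mm [ 1.000e-01 -2.000e-01 -1.915e+02]
turn units (5deg) 0.04
```

View pics/w3.png

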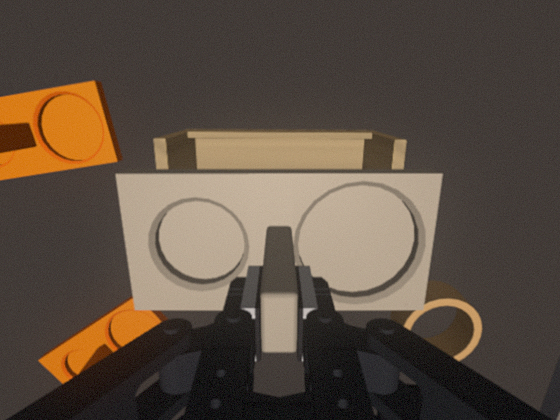

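The tray at (280,240) is centred over the crate, so I'm lowering it.

```bash
python3 -m inch '[[1,[0.6,0,0],0],[1,[0.8,0,0],0],[1,[0.8,0,0],0],[1,[0.8,0,0],0],[1,[0.6,0,0],0],[1,[0.4,0,0],0],[1,[0,0,0],0],[1,[0,0,0],0]]' 
python3 -m inch '[[1,[0.5,0,0],0],[1,[0.5,0,0],0],[1,[0.5,0,0],0],[1,[0.3,0,0],0],[1,[0.25,0,0],0],[1,[0.1,0,0],0],[1,[0,0,0],0],[1,[0,0,0],0]]' 
python3 -c "
from h import *
go([.5485,.3245,.082],2.85);c,i=snap('scene','s2');cv2.imwrite('pics/s2c.png',cv2.resize(i[150:320,340:500],None,fx=3.5,fy=3.5))"
```

```text
time_s: 8.35
position: [0.5487, 0.3241, 0.3089]
tool_rot: [[-0.0, -0.052, 0.999], [-0.0, 0.999, 0.052], [-1.0, -0.0, -0.0]]
ft_force: [-0.6, -0.5, -1.8]
grip_width: 0.0136
time_s: 9.02
position: [0.5484, 0.3251, 0.2449]
tool_rot: [[0.001, -0.053, 0.999], [-0.0, 0.999, 0.053], [-1.0, -0.0, 0.001]]
ft_force: [0.1, -2.0, -3.1]
grip_width: 0.0136
t 9.02 tcp [0.5484 0.3251 0.2449] grasp [0.5485 0.3251 0.0899] zaxis 3.04 yaxis 93.04 w 0.0136 f [ 0.1 -2.  -3.1]
units xyz [ 0.26 -0.02 -0.  ] dist mm [ 0.  -0.6 -7.9]
turn units (5deg) 0.04
```

View pics/s2c.png

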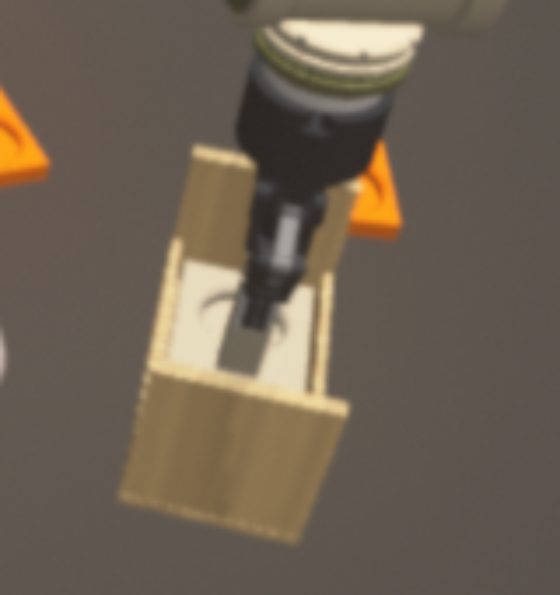

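The tray sits between the rails. Now I'll set it down and release.

```bash
python3 -m inch '[[1,[0.08,0,0],0],[1,[0.08,0,0],0],[1,[0.06,0,0],0],[1,[0.04,0,0],0],[1,[0,0,0],0],[1,[0,0,0],0],[1,[0,0,0],0],[1,[0,0,0],0]]' 
python3 -m inch '[[0.8,[0,0,0],0],[0.5,[0,0,0],0],[0.2,[0,0,0],0],[0.2,[0,0,0],0],[0.2,[0,0,0],0],[0.2,[0,0,0],0],[0.2,[-0.5,0,0],0],[0.2,[-1,0,0],0]]' 
python3 -m inch '[[0.2,[-1,0,0],0],[0.2,[-1,0,0],0],[0.2,[-1,0,0],0],[0.2,[-1,0,0],0],[0,[0,0,0],0],[0,[0,-1,0],0],[0,[0,-1,0],0],[0,[0,-1,0],0]]' 
python3 -c "
from h import *
st();c,i=snap('wrist','w4');snap('top','t4')"
```

```text
time_s: 9.73
position: [0.5483, 0.3251, 0.2376]
tool_rot: [[0.001, -0.053, 0.999], [0.0, 0.999, 0.053], [-1.0, 0.0, 0.001]]
ft_force: [-1.6, -4.7, 7.3]
grip_width: 0.0134
time_s: 10.4
position: [0.5478, 0.3251, 0.2785]
tool_rot: [[-0.007, -0.053, 0.999], [-0.002, 0.999, 0.053], [-1.0, -0.002, -0.007]]
ft_force: [0.3, 0.2, -1.1]
grip_width: 0.0344
time_s: 11.07
position: [0.5527, 0.2347, 0.4009]
tool_rot: [[-0.0, -0.055, 0.999], [-0.0, 0.999, 0.055], [-1.0, 0.0, -0.0]]
ft_force: [1.2, -0.2, -0.2]
grip_width: 0.0424
t 11.07 tcp [0.5527 0.2347 0.4009] grasp [0.5526 0.2347 0.2459] zaxis 3.13 yaxis 93.13 w 0.0424 f [ 1.2 -0.2 -0.2]
```

View pics/w4.png

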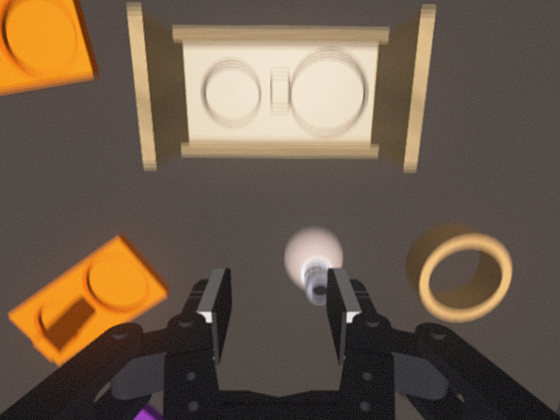

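The tray is seated in the crate at (280,92), with the large pocket on the +x side (328,92). The picture is doubled by arm motion. The large lamp is at (315,255).

```bash
python3 -c "
from h import *
print(env.observe()['q'])"
python3 -m inch '[[0,[0,0,0],1],[0,[0,0,0],1],[0,[0,0,0],1],[0,[0,0,0],1],[0,[0,0,0],1],[0,[0,0,0],1],[0,[0,0,0],1],[0,[0,0,0],1]]' >/dev/null
python3 -m inch '[[0,[0,0,0],1],[0,[0,0,0],1],[0,[0,0,0],1],[0,[0,0,0],1],[0,[0,0,0],1],[0,[0,0,0],1],[0,[0,0,0],1],[0,[0,0,0],1]]'  >/dev/null
python3 -m inch '[[0,[0,0,0],1],[0,[0,0,0],1],[0,[0,0,0],0],[0,[0,0,0],0],[0,[0,0,0],0],[0,[0,0,0],0],[0,[0,0,0],0],[0,[0,0,0],0]]'  >/dev/null
python3 -c "
from h import *
print(env.observe()['q'])
go([.594,.1575,.25],92.85);c,i=snap('wrist','w5')"
```

```text
[ 1.14813329e+01  2.70614286e+01  6.62557129e+01 -4.74826466e-02
  8.67204355e+01  8.64459660e+00]
[1.17857005e+01 2.71314144e+01 6.60955301e+01 1.85366913e-03
 8.67725185e+01 9.86918751e+01]
t 13.17 tcp [0.553  0.2354 0.4014] grasp [0.553  0.2354 0.2464] zaxis -86.91 yaxis 3.09 w 0.0429 f [-0.5 -0.4 -1. ]
units xyz [-0.12  1.23  2.67] dist mm [ 41.  -77.9   3.6]
turn units (5deg) 0.05
```

View pics/w5.png

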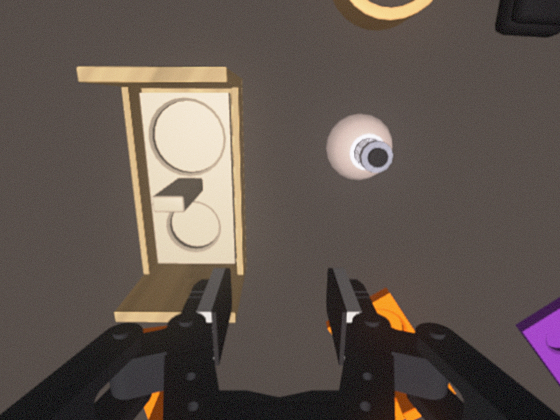

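This clear view shows the tray flat in the crate with the large pocket at (189,135) and the small at (194,225). The large lamp's cap top is at (376,156).

Run:
```python
import cv2
w=cv2.imread('pics/w5.png')
cv2.imwrite('pics/w5a.png',cv2.resize(w[80:275,130:250],None,fx=3,fy=3,interpolation=cv2.INTER_CUBIC))
cv2.imwrite('pics/w5b.png',cv2.resize(w[105:190,315:405],None,fx=6,fy=6,interpolation=cv2.INTER_CUBIC))
```

```text
(no output)
```

View pics/w5a.png

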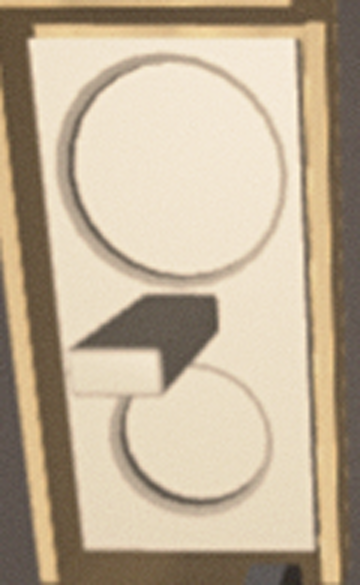

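View pics/w5b.png

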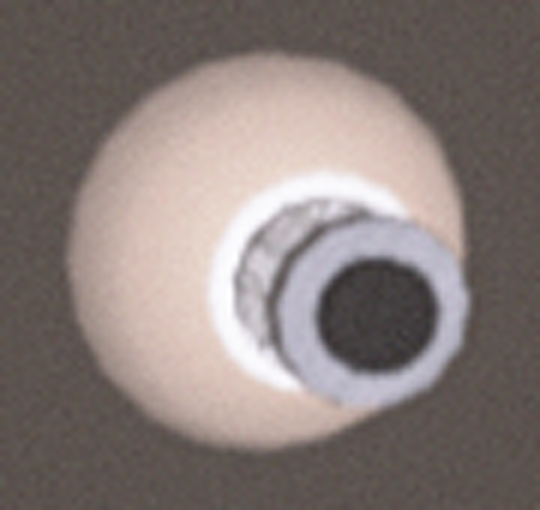

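Run:
```python
from h import *
c=optics.camera_params('wrist')
a=lambda u:un(u,(130,80),3); b=lambda u:un(u,(315,105),6)
o1=(c,rect(.088,.042,.020),a([(30,38),(297,39),(316,550),(83,549)]))
o2=(c,rect(.007,.013,.096),a([(71,351),(161,349),(161,394),(71,395)]))
for o in ([o1],[o2],[o1,o2]): print(*fit([.55,.32,.05],o))
p,_=fit([.55,.32,.05],[o1]); 
print('pockets',T(p,[[.046,0,0],[-.046,0,0]]))
crate=np.array([.5485,.325]);
for h,u in((.086,(372,312)),(.09,(378,316))): print(fit([.59,.16,0],[(c,[[0,0,h]],[b(u)])])[0][:2])
```

```text
[0.54780056 0.32568974 0.04914375] [[ 0.09049258  0.052875  ]
 [-0.08528196 -0.01407201]
 [-0.48126915  0.02590431]
 [ 0.47724157 -0.11853099]]
[0.54805417 0.32563294 0.04994078] [[-1.94342694 -1.28786906]
 [ 0.22638418 -0.48614427]
 [ 1.53582946  1.1306625 ]
 [-0.16540205  0.65116859]]
[0.54790358 0.32566273 0.04923809] [[ 0.10426152 -0.05610146]
 [-0.0641088  -0.13203903]
 [-0.44751974 -0.06195837]
 [ 0.50512846 -0.1996865 ]
 [-1.96542578 -1.11981334]
 [ 0.20127114 -0.29597925]
 [ 1.49893499  1.31522617]
 [-0.19922982  0.81426885]]
pockets [[0.59374502 0.32794944 0.        ]
 [0.50185609 0.32343004 0.        ]]
[0.59403093 0.15918273]
[0.59405444 0.15945134]
```

```bash
python3 -c "
from h import *
go([.594,.1593,.16],92.85)"
python3 -m inch '[[0,[0,0.4,0.6],0.05],[0,[0,0.4,0.9],0],[0,[0,0.3,0.9],0],[0,[0.4,0.1,0.21],0],[0,[0.8,0,0],0],[0,[0.8,0,0],0],[0,[0.6,0,0],0],[0,[0,0,0],0]]' >/dev/null
python3 -m inch '[[0,[0.2,0,0],0],[0,[0,0,0],0],[0,[0,0,0],0],[0,[0,0,0],0],[0,[0,0,0],0],[0,[0,0,0],0],[0,[0,0,0],0],[0,[0,0,0],0]]' >/dev/null
python3 -c "
from h import *
go([.594,.1593,.074],92.85)"
```

```text
t 13.22 tcp [0.553  0.2354 0.4014] grasp [0.553  0.2354 0.2464] zaxis -86.92 yaxis 3.08 w 0.0425 f [ 1.1  0.2 -0.5]
units xyz [2.88 1.23 2.61] dist mm [ 41.  -76.1 -86.4]
turn units (5deg) 0.05
t 14.55 tcp [0.5928 0.159  0.3176] grasp [0.5929 0.159  0.1626] zaxis -87.20 yaxis 2.80 w 0.0428 f [-0.6  0.5  0.2]
units xyz [ 2.95  0.04 -0.01] dist mm [  1.1   0.3 -88.6]
turn units (5deg) -0.01
```

```bash
python3 -m inch '[[0,[0.6,0.04,0],0],[0,[0.7,0,0],0],[0,[0.7,0,0],0],[0,[0.5,0,0],0],[0,[0.3,0,0],0],[0,[0.15,0,0],0],[0,[0,0,0],0],[0,[0,0,0],0]]'
python3 -c "
from h import *
go([.594,.1593,.074],92.85);snap('wrist','w6')"
```

```text
time_s: 15.22
position: [0.5943, 0.1591, 0.2297]
tool_rot: [[0.001, 0.999, 0.049], [0.0, 0.049, -0.999], [-1.0, 0.001, -0.0]]
ft_force: [0.5, -0.5, 0.1]
grip_width: 0.0427
t 15.22 tcp [0.5943 0.1591 0.2297] grasp [0.5944 0.1591 0.0747] zaxis -87.20 yaxis 2.80 w 0.0427 f [ 0.5 -0.5  0.1]
units xyz [ 0.02 -0.01 -0.01] dist mm [-0.4  0.2 -0.7]
turn units (5deg) -0.01
```

View pics/w6.png

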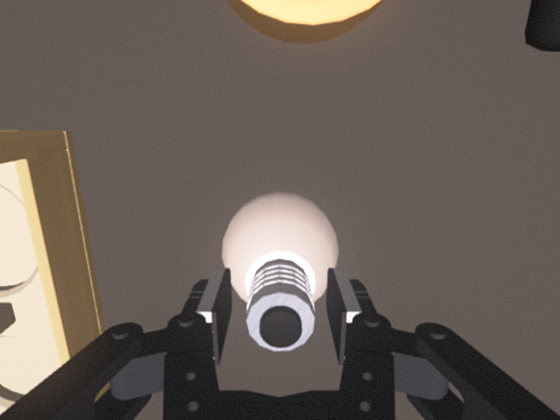

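The cap at (280,325) is centred between the pads. I'll grip gently and lift.

```bash
python3 -m inch '[[0.2,[0,0,0],0],[0.4,[0,0,0],0],[0.6,[0,0,0],0],[0.8,[0,0,0],0],[0.8,[0,0,0],0],[0.8,[0,0,0],0],[0.8,[0,0,0],0],[0.8,[0,0,0],0]]' 30
python3 -m inch '[[0.8,[-0.3,0,0],0],[0.8,[-0.6,0,0],0],[0.8,[-0.9,0,0],0],[0.8,[-1,0,0],0],[0.8,[-1,0,0],0],[0.8,[-0.8,0,0],0],[0.8,[-0.4,0,0],0],[0.8,[0,0,0],0]]'
python3 -c "
from h import *
go([.594,.328,.225],92.85);snap('wrist','w7')"
```

```text
time_s: 15.93
position: [0.5942, 0.1589, 0.2298]
tool_rot: [[0.002, 0.999, 0.049], [-0.0, 0.049, -0.999], [-1.0, 0.002, 0.0]]
ft_force: [-0.4, -2.1, 6.4]
grip_width: 0.0251
time_s: 16.6
position: [0.5938, 0.1592, 0.3824]
tool_rot: [[0.006, 0.999, 0.049], [0.001, 0.049, -0.999], [-1.0, 0.006, -0.0]]
ft_force: [-0.1, -1.0, -1.0]
grip_width: 0.0251
t 16.60 tcp [0.5938 0.1592 0.3824] grasp [0.5947 0.1593 0.2274] zaxis -87.19 yaxis 2.81 w 0.0251 f [-0.1 -1.  -1. ]
units xyz [ 0.09  0.25 -5.62] dist mm [ -0.7 168.7  -2.4]
turn units (5deg) -0.01
```

View pics/w7.png

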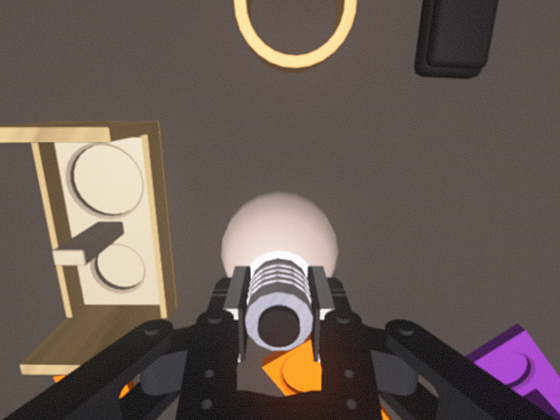

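```bash
python3 -m inch '[[0.8,[0,0,-0.5],0],[0.8,[0,0,-0.9],0],[0.8,[0,0,-1],0],[0.8,[0,0,-1],0],[0.8,[0,0,-1],0],[0.8,[0,0.1,-0.8],0],[0.8,[0,0.1,-0.3],0],[0.8,[0,0,-0.12],0]]' >/dev/null
python3 -m inch '[[0.8,[0.5,0,0],0],[0.8,[0.5,0,0],0],[0.8,[0.5,0,0],0],[0.8,[0.3,0,0],0],[0.8,[0,0,0],0],[0.8,[0,0,0],0],[0.8,[0,0,0],0],[0.8,[0,0,0],0]]'
python3 -c "
from h import *
go([.5938,.328,.085],92.85);snap('wrist','w8')"
```

```text
time_s: 17.98
position: [0.5919, 0.3276, 0.326]
tool_rot: [[0.002, 0.999, 0.049], [0.001, 0.049, -0.999], [-1.0, 0.002, -0.0]]
ft_force: [-0.1, -1.0, -1.6]
grip_width: 0.025
t 17.98 tcp [0.5919 0.3276 0.326 ] grasp [0.5921 0.3277 0.171 ] zaxis -87.21 yaxis 2.79 w 0.0250 f [-0.1 -1.  -1.6]
units xyz [ 2.87  0.05 -0.01] dist mm [  1.7   0.3 -86. ]
turn units (5deg) -0.01
```

View pics/w8.png

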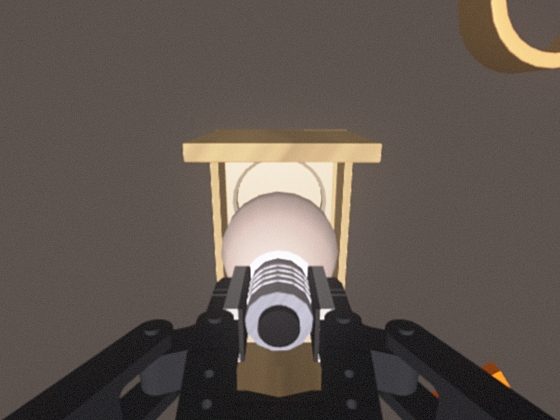

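The lamp is upright and lined up with the pocket (280,180). I'll lower it in stages, slowly at the end.

```bash
python3 -m inch '[[0.8,[0.4,0.05,0],0],[0.8,[0.6,0,0],0],[0.8,[0.6,0,0],0],[0.8,[0.4,0,0],0],[0.8,[0.2,0,0],0],[0.8,[0.1,0,0],0],[0.8,[0,0,0],0],[0.8,[0,0,0],0]]'
python3 -c "
from h import *
go([.5938,.328,.085],92.85)"
```

```text
time_s: 18.7
position: [0.5934, 0.3279, 0.2566]
tool_rot: [[0.001, 0.999, 0.049], [0.0, 0.049, -0.999], [-1.0, 0.001, -0.0]]
ft_force: [0.7, -0.1, -1.0]
grip_width: 0.025
t 18.70 tcp [0.5934 0.3279 0.2566] grasp [0.5936 0.3279 0.1016] zaxis -87.20 yaxis 2.80 w 0.0250 f [ 0.7 -0.1 -1. ]
units xyz [ 0.55  0.01 -0.  ] dist mm [  0.2   0.1 -16.6]
turn units (5deg) -0.01
```

```bash
python3 -m inch '[[0.8,[0.08,0,0],0],[0.8,[0.08,0,0],0],[0.8,[0.08,0,0],0],[0.8,[0.06,0,0],0],[0.8,[0.05,0,0],0],[0.8,[0.05,0,0],0],[0.8,[0,0,0],0],[0.8,[0,0,0],0]]'
python3 -m inch '[[0.8,[0.02,0,0],0],[0.8,[0.02,0,0],0],[0.8,[0.02,0,0],0],[0.8,[0.02,0,0],0],[0.8,[0,0,0],0],[0.8,[0,0,0],0],[0.8,[0,0,0],0],[0.8,[0,0,0],0]]'
```

```text
time_s: 19.37
position: [0.5933, 0.3278, 0.2439]
tool_rot: [[-0.0, 0.999, 0.049], [-0.0, 0.049, -0.999], [-1.0, -0.0, 0.0]]
ft_force: [-0.2, 0.4, -0.3]
grip_width: 0.0251
time_s: 20.03
position: [0.5933, 0.3278, 0.2416]
tool_rot: [[0.0, 0.999, 0.049], [0.0, 0.049, -0.999], [-1.0, 0.0, -0.0]]
ft_force: [0.3, -0.2, -1.2]
grip_width: 0.0252
```

```bash
python3 -m inch '[[0.8,[0.015,0,0],0],[0.8,[0.015,0,0],0],[0.8,[0.015,0,0],0],[0.8,[0,0,0],0],[0.8,[0,0,0],0],[0.8,[0,0,0],0],[0.8,[0,0,0],0],[0.8,[0,0,0],0]]'
python3 -c "
from h import *
st();snap('wrist','w9')"
```

```text
time_s: 20.7
position: [0.5933, 0.3278, 0.2402]
tool_rot: [[0.0, 0.999, 0.049], [0.0, 0.049, -0.999], [-1.0, 0.0, -0.0]]
ft_force: [-0.5, 0.2, -1.6]
grip_width: 0.0248
t 20.70 tcp [0.5933 0.3278 0.2402] grasp [0.5933 0.3278 0.0852] zaxis -87.20 yaxis 2.80 w 0.0248 f [-0.5  0.2 -1.6]
```

View pics/w9.png

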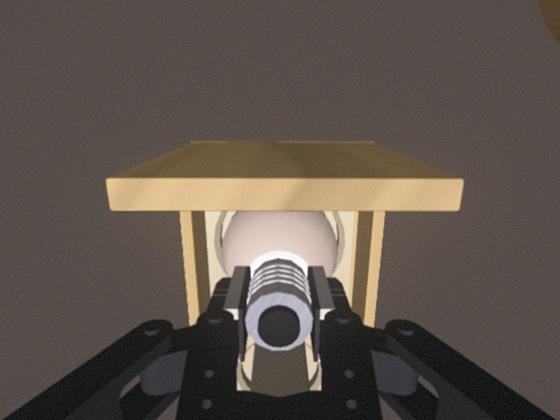

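The lamp at (280,235) is in the pocket and shows no contact force yet, so I'm continuing about 0.5 mm at a time.

```bash
python3 -m inch '[[0.8,[0.015,0,0],0],[0.8,[0.015,0,0],0],[0.8,[0,0,0],0],[0.8,[0,0,0],0],[0.8,[0,0,0],0],[0.8,[0,0,0],0],[0.8,[0,0,0],0],[0.8,[0,0,0],0]]'
```

```text
time_s: 21.42
position: [0.5933, 0.3278, 0.2398]
tool_rot: [[0.001, 0.999, 0.049], [0.0, 0.049, -0.999], [-1.0, 0.001, -0.0]]
ft_force: [-0.8, -1.0, 5.8]
grip_width: 0.0254
```

```bash
python3 -m inch '[[0.35,[0,0,0],0],[0.3,[0,0,0],0],[0.2,[0,0,0],0],[0.1,[0,0,0],0],[0,[0,0,0],0],[0,[0,0,0],0],[0,[0,0,0],0],[0,[0,0,0],0]]'
python3 -m inch '[[0,[-0.3,0,0],0],[0,[-0.6,0,0],0],[0,[-1,0,0],0],[0,[-1,0,0],0],[0,[-1,0,0],0],[0,[-1,0,0],0],[0,[0,0,0],0],[0,[0,0,0],0]]'
python3 -c "
from h import *
go([.5877,-.164,.23],92.85);snap('wrist','w10')"
```

```text
time_s: 22.08
position: [0.5933, 0.3278, 0.2393]
tool_rot: [[-0.0, 0.999, 0.049], [0.0, 0.049, -0.999], [-1.0, -0.0, -0.0]]
ft_force: [-0.6, -0.8, 0.2]
grip_width: 0.0427
time_s: 22.75
position: [0.5929, 0.3278, 0.3889]
tool_rot: [[0.004, 0.999, 0.049], [0.002, 0.049, -0.999], [-1.0, 0.004, -0.001]]
ft_force: [-1.1, -0.4, -1.1]
grip_width: 0.0426
t 22.75 tcp [0.5929 0.3278 0.3889] grasp [0.5936 0.328  0.2339] zaxis -87.19 yaxis 2.81 w 0.0426 f [-1.1 -0.4 -1.1]
units xyz [ 0.1  -1.   16.37] dist mm [  -5.9 -492.    -3.9]
turn units (5deg) -0.01
```

View pics/w10.png

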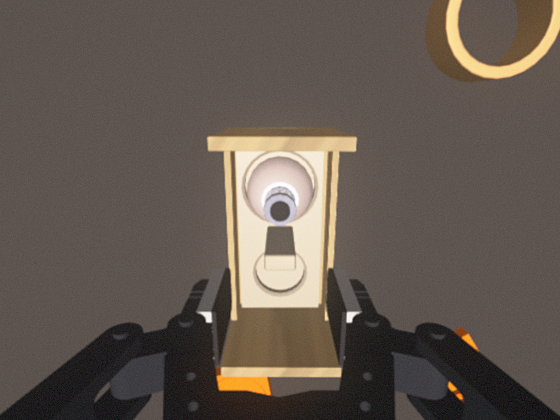

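The large lamp stands upright in the large pocket (280,185). Next is the small lamp.

```bash
python3 -m inch '[[0,[0,0,0.5],0],[0,[0,0,1],0],[0,[0,-0.1,1],0],[0,[0,-0.2,1],0],[0,[0,-0.2,1],0],[0,[0,-0.2,1],0],[0,[0,-0.2,1],0],[0,[0,-0.1,1],0]]' >/dev/null
python3 -m inch '[[0,[0,0,1],0],[0,[0,0,1],0],[0,[0,0,1],0],[0,[0,0,1],0],[0,[0,0,0.7],0],[0,[0,0,0.4],0],[0,[0,0,0],0],[0,[0,0,0],0]]' >/dev/null
python3 -c "
from h import *
go([.5877,-.164,.16],92.85);c,i=snap('wrist','w11');u=proj([.5877,-.164,.078],c)[0];print(u);x,y=u.astype(int);print(x-50,y-50);cv2.imwrite('pics/w11c.png',cv2.resize(i[y-50:y+50,x-50:x+50],None,fx=6,fy=6))"
```

```text
t 24.13 tcp [ 0.5816 -0.0512  0.3857] grasp [ 0.5814 -0.0511  0.2307] zaxis -87.25 yaxis 2.75 w 0.0427 f [ 0.1  0.1 -0.8]
units xyz [2.35 0.03 3.77] dist mm [   6.3 -112.9  -70.7]
turn units (5deg) -0.02
[417.91228807 202.04274603]
367 152
```

View pics/w11.png

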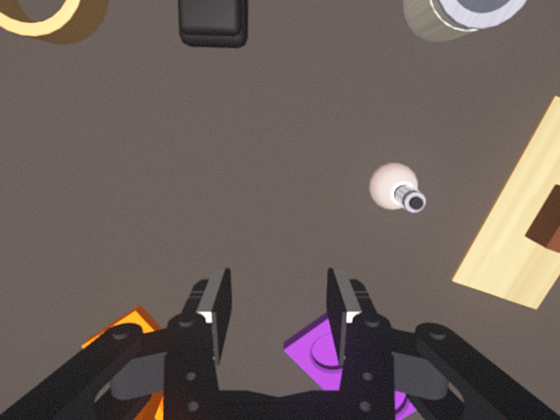

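View pics/w11c.png

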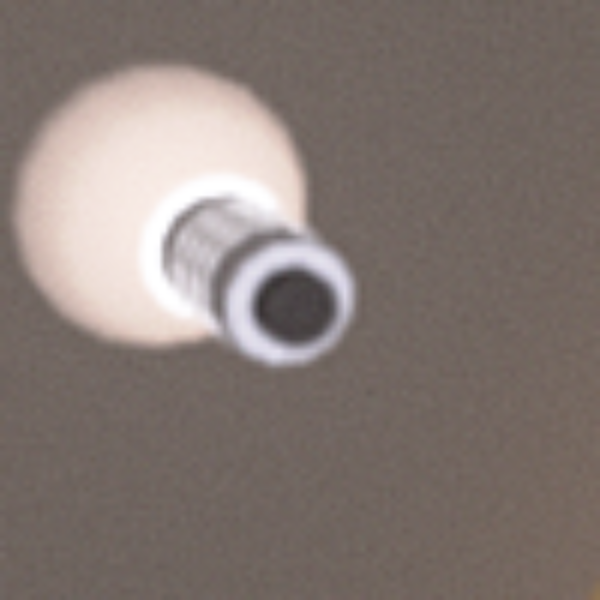

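The small lamp's cap top is at (415,202) in the wrist view.

Run:
```python
from h import *
c=optics.camera_params('wrist'); b=lambda u:un(u,(367,152),6)
for h,u in((.074,(290,301)),(.078,(295,305))): print(fit([.59,-.16,0],[(c,[[0,0,h]],[b(u)])])[0][:2])
p=fit([.59,-.16,0],[(c,[[0,0,.078]],[b((295,305))])])[0][:2]
go([p[0],p[1],.16],92.85)
```

```text
[ 0.58701621 -0.16252537]
[ 0.58750717 -0.16164722]
t 24.18 tcp [ 0.5816 -0.0505  0.3859] grasp [ 0.5815 -0.0504  0.2309] zaxis -87.18 yaxis 2.82 w 0.0424 f [-1.1  0.5 -0.6]
units xyz [2.36 0.02 3.71] dist mm [   6.  -111.2  -70.9]
turn units (5deg) -0.01
```

```bash
python3 -m inch '[[0,[0,0,0.8],0],[0,[0,0.02,1],0],[0,[0,0,1],0],[0,[0.4,0,0.6],0],[0,[0.8,0,0.31],0],[0,[0.8,0,0],0],[0,[0.4,0,0],0],[0,[0,0,0],0]]' >/dev/null
python3 -m inch '[[0,[0,0,0],0],[0,[0,0,0],0],[0,[0,0,0],0],[0,[0,0,0],0],[0,[0,0,0],0],[0,[0,0,0],0],[0,[0,0,0],0],[0,[0,0,0],0]]' >/dev/null
python3 -c "
from h import *
go([.5873,-.162,.063],92.85);c,i=snap('wrist','w12')"
```

```text
t 25.52 tcp [ 0.5878 -0.1624  0.3144] grasp [ 0.5878 -0.1624  0.1594] zaxis -87.20 yaxis 2.80 w 0.0428 f [-0.6 -0.2  0.6]
units xyz [ 3.21 -0.02 -0.01] dist mm [ -0.5   0.4 -96.4]
turn units (5deg) -0.01
```

View pics/w12.png

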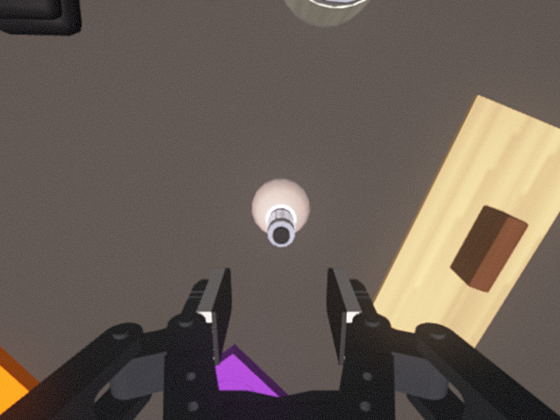

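The lamp is centred at (281,234). Descend and grip.

```bash
python3 -m inch '[[0,[0.6,0,0],0],[0,[0.8,0,0],0],[0,[0.7,0,0],0],[0,[0.5,0,0],0],[0,[0.35,0,0],0],[0,[0.2,0,0],0],[0,[0.05,0,0],0],[0,[0,0,0],0]]' >/dev/null
python3 -m inch '[[0.2,[0,0,0],0],[0.4,[0,0,0],0],[0.6,[0,0,0],0],[0.8,[0,0,0],0],[0.9,[0,0,0],0],[0.9,[0,0,0],0],[0.9,[0,0,0],0],[0.9,[0,0,0],0]]' 30
python3 -m inch '[[0.9,[-0.3,0,0],0],[0.9,[-0.6,0,0],0],[0.9,[-0.9,0,0],0],[0.9,[-1,0,0],0],[0.9,[-1,0,0],0],[0.9,[-0.8,0,0],0],[0.9,[-0.6,0,0],0],[0.9,[0,0,0],0]]'
python3 -c "
from h import *
go([.5019,.3234,.225],92.85);c,i=snap('wrist','w13')"
```

```text
time_s: 26.9
position: [0.588, -0.1624, 0.2191]
tool_rot: [[0.001, 0.999, 0.049], [-0.001, 0.049, -0.999], [-1.0, 0.001, 0.001]]
ft_force: [-1.6, 0.7, 5.8]
grip_width: 0.0174
time_s: 27.57
position: [0.5877, -0.1622, 0.3788]
tool_rot: [[0.006, 0.999, 0.049], [-0.003, 0.049, -0.999], [-1.0, 0.006, 0.004]]
ft_force: [0.2, -0.0, -0.4]
grip_width: 0.017
t 27.57 tcp [ 0.5877 -0.1622  0.3788] grasp [ 0.5887 -0.1627  0.2238] zaxis -87.19 yaxis 2.81 w 0.0170 f [ 0.2 -0.  -0.4]
units xyz [ -0.11  -2.1  -16.33] dist mm [-86.8 486.1   1.2]
turn units (5deg) -0.01
```

View pics/w13.png

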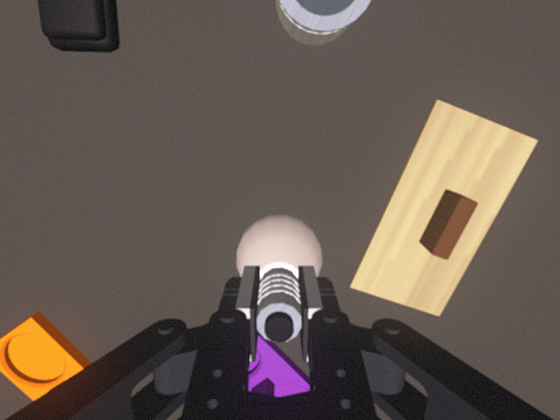

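The small lamp is held upright. Carry it to the crate.

```bash
python3 -m inch '[[0.9,[0,0,-0.4],0],[0.9,[0,-0.1,-0.8],0],[0.9,[0,-0.2,-1],0],[0.9,[0,-0.2,-1],0],[0.9,[0,-0.2,-1],0],[0.9,[0,-0.2,-1],0],[0.9,[0,-0.2,-1],0],[0.9,[0,-0.2,-1],0]]' >/dev/null
python3 -m inch '[[0.9,[0,-0.2,-1],0],[0.9,[0,-0.2,-1],0],[0.9,[0,-0.2,-1],0],[0.9,[0,-0.2,-1],0],[0.9,[0,0,-1],0],[0.9,[0,0,-1],0],[0.9,[0,0,-1],0],[0.9,[0,0,-0.5],0]]' >/dev/null
python3 -m inch '[[0.9,[0,0,0],0],[0.9,[0,0,0],0],[0.9,[0,0,0],0],[0.9,[0,0,0],0],[0.9,[0,0,0],0],[0.9,[0,0,0],0],[0.9,[0,0,0],0],[0.9,[0,0,0],0]]' >/dev/null
python3 -c "
from h import *
go([.5019,.3234,.225],92.85)"
```

```text
t 29.62 tcp [0.5034 0.2747 0.3743] grasp [0.5034 0.2747 0.2193] zaxis -87.23 yaxis 2.77 w 0.0173 f [ 0.8 -0.2 -1.2]
units xyz [-0.19  0.03 -1.62] dist mm [-1.5 48.7  5.7]
turn units (5deg) -0.02
```

```bash
python3 -m inch '[[0.9,[0,0,-0.5],0],[0.9,[0,0.03,-0.7],0],[0.9,[0,0,-0.4],0],[0.9,[0,0,-0.02],0],[0.9,[0,0,0],0],[0.9,[0,0,0],0],[0.9,[0,0,0],0],[0.9,[0,0,0],0]]' >/dev/null
python3 -c "
from h import *
go([.5019,.3234,.074],92.85);c,i=snap('wrist','w14');cv2.imwrite('pics/w14c.png',cv2.resize(i[50:290,170:400],None,fx=2.5,fy=2.5,interpolation=cv2.INTER_CUBIC))"
```

```text
t 30.28 tcp [0.502  0.323  0.3744] grasp [0.502  0.323  0.2194] zaxis -87.24 yaxis 2.76 w 0.0165 f [ 0.3 -0.5 -0.2]
units xyz [ 4.85 -0.   -0.01] dist mm [-1.000e-01  4.000e-01 -1.454e+02]
turn units (5deg) -0.02
```

View pics/w14c.png

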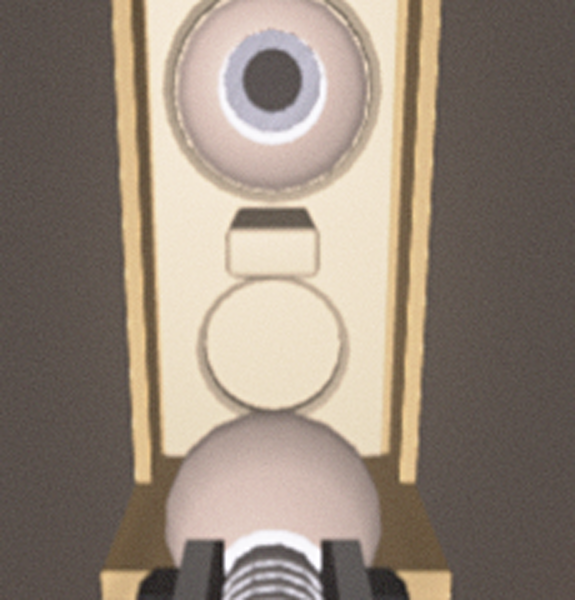

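Run:
```python
from h import *
c=optics.camera_params('wrist'); b=lambda u:un(u,(170,50),2.5)
print(fit([.5,.32,0],[(c,[[0,0,.010]],[b((274,345))])])[0][:2])
q=fit([.55,.32,0.05],[(c,rect(.007,.013,.096),b([(228,229),(319,229),(319,276),(227,276)]))])[0];print(q)
print(T([q[0],q[1],.0492],[[-.046,0,0]]))
```

```text
[0.50173225 0.32313249]
[0.54796094 0.32582473 0.04633033]
[[0.5020166  0.32356244 0.        ]]
```

```bash
python3 -m inch '[[0.9,[0.5,0,0],0],[0.9,[0.7,0,0],0],[0.9,[0.8,0,0],0],[0.9,[0.8,0,0],0],[0.9,[0.6,0,0],0],[0.9,[0.4,0,0],0],[0.9,[0.2,0,0],0],[0.9,[0.1,0,0],0]]' 
python3 -m inch '[[0.9,[0.08,0,0],0],[0.9,[0.05,0,0],0],[0.9,[0,0,0],0],[0.9,[0,0,0],0],[0.9,[0,0,0],0],[0.9,[0,0,0],0],[0.9,[0,0,0],0],[0.9,[0,0,0],0]]' 
python3 -c "
from h import *
go([.5019,.3234,.074],92.85);c,i=snap('wrist','w15')"
```

```text
time_s: 31.0
position: [0.5019, 0.3234, 0.2506]
tool_rot: [[-0.001, 0.999, 0.049], [-0.0, 0.049, -0.999], [-1.0, -0.001, 0.0]]
ft_force: [-1.1, -0.5, -0.8]
grip_width: 0.0174
time_s: 31.67
position: [0.5019, 0.3237, 0.2475]
tool_rot: [[0.0, 0.999, 0.049], [0.0, 0.049, -0.999], [-1.0, 0.0, -0.0]]
ft_force: [-0.0, -0.0, 0.8]
grip_width: 0.0168
t 31.67 tcp [0.5019 0.3237 0.2475] grasp [0.5019 0.3237 0.0925] zaxis -87.19 yaxis 2.81 w 0.0168 f [-0.  -0.   0.8]
units xyz [ 0.62 -0.    0.01] dist mm [  0.   -0.3 -18.5]
turn units (5deg) -0.01
```

View pics/w15.png

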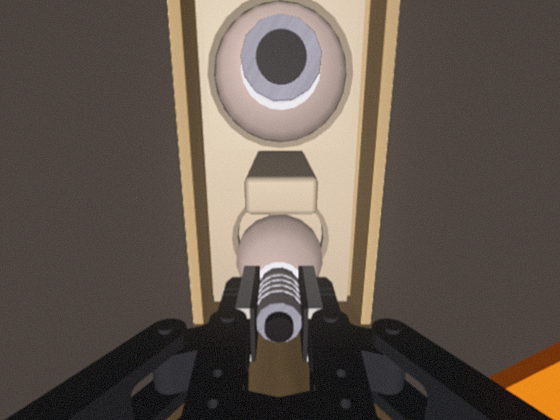

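The small lamp is above its pocket (280,235) and aligned with it, so I'm lowering slowly.

```bash
python3 -m inch '[[0.9,[0.08,0,0],0],[0.9,[0.08,0,0],0],[0.9,[0.08,0,0],0],[0.9,[0.08,0,0],0],[0.9,[0.08,0,0],0],[0.9,[0.06,0,0],0],[0.9,[0,0,0],0],[0.9,[0,0,0],0]]' 
python3 -m inch '[[0.9,[0.03,0,0],0],[0.9,[0.02,0,0],0],[0.9,[0.02,0,0],0],[0.9,[0.02,0,0],0],[0.9,[0,0,0],0],[0.9,[0,0,0],0],[0.9,[0,0,0],0],[0.9,[0,0,0],0]]'
```

```text
time_s: 32.38
position: [0.5019, 0.3237, 0.2335]
tool_rot: [[-0.0, 0.999, 0.049], [-0.0, 0.049, -0.999], [-1.0, -0.0, 0.0]]
ft_force: [0.7, 0.1, 0.2]
grip_width: 0.0171
time_s: 33.05
position: [0.5019, 0.3236, 0.2309]
tool_rot: [[0.0, 0.999, 0.049], [0.0, 0.049, -0.999], [-1.0, 0.0, -0.0]]
ft_force: [-0.1, -0.6, -1.4]
grip_width: 0.0172
```

```bash
python3 -m inch '[[0.9,[0.015,0,0],0],[0.9,[0.015,0,0],0],[0.9,[0.015,0,0],0],[0.9,[0,0,0],0],[0.9,[0,0,0],0],[0.9,[0,0,0],0],[0.9,[0,0,0],0],[0.9,[0,0,0],0]]'
```

```text
time_s: 33.72
position: [0.5019, 0.3236, 0.2296]
tool_rot: [[0.0, 0.999, 0.049], [0.0, 0.049, -0.999], [-1.0, 0.0, -0.0]]
ft_force: [-1.3, -0.4, 0.0]
grip_width: 0.017
```

```bash
python3 -m inch '[[0.9,[0.015,0,0],0],[0.9,[0.015,0,0],0],[0.9,[0,0,0],0],[0.9,[0,0,0],0],[0.9,[0,0,0],0],[0.9,[0,0,0],0],[0.9,[0,0,0],0],[0.9,[0,0,0],0]]'
```

```text
time_s: 34.38
position: [0.5019, 0.3237, 0.2291]
tool_rot: [[0.001, 0.999, 0.049], [0.0, 0.049, -0.999], [-1.0, 0.001, -0.0]]
ft_force: [-1.3, -0.8, 4.7]
grip_width: 0.0169
```

Contact at about 5 N. Release and retreat.

```bash
python3 -m inch '[[0.5,[0,0,0],0],[0.4,[0,0,0],0],[0.3,[0,0,0],0],[0.2,[0,0,0],0],[0.1,[0,0,0],0],[0,[0,0,0],0],[0,[0,0,0],0],[0,[0,0,0],0]]'
python3 -m inch '[[0,[-0.3,0,0],0],[0,[-0.6,0,0],0],[0,[-1,0,0],0],[0,[-1,0,0],0],[0,[-1,0,0],0],[0,[-1,0,0],0],[0,[0,0,0],0],[0,[0,0,0],0]]'
python3 -c "
from h import *
go([.567,-.3255,.23],72.9);snap('wrist','w16')"
```

```text
time_s: 35.05
position: [0.5019, 0.3236, 0.2286]
tool_rot: [[-0.0, 0.999, 0.049], [-0.0, 0.049, -0.999], [-1.0, -0.0, 0.0]]
ft_force: [-0.0, -0.3, -0.4]
grip_width: 0.043
time_s: 35.72
position: [0.5016, 0.3236, 0.3778]
tool_rot: [[0.004, 0.999, 0.049], [0.001, 0.049, -0.999], [-1.0, 0.004, -0.001]]
ft_force: [-1.1, 1.2, -1.4]
grip_width: 0.0424
t 35.72 tcp [0.5016 0.3236 0.3778] grasp [0.5022 0.3238 0.2228] zaxis -87.19 yaxis 2.81 w 0.0424 f [-1.1  1.2 -1.4]
units xyz [-0.26  1.1  21.72] dist mm [  64.8 -649.3    7.2]
turn units (5deg) 3.98
```

View pics/w16.png

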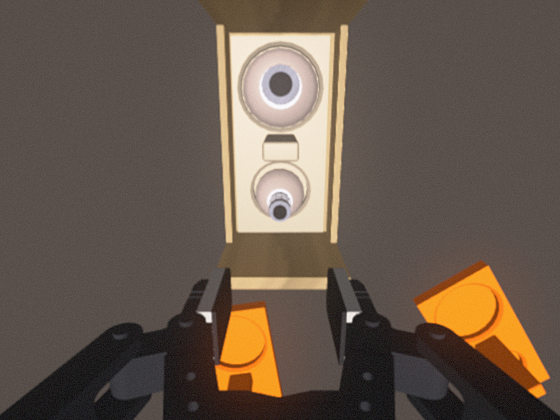

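Both lamps stand in their pockets, the large at (280,85) and the small at (280,195). Now the cover.

```bash
python3 -m inch '[[0,[0,0,0.5],0],[0,[0,0,1],0],[0,[0,0.1,1],0],[0,[0,0.1,1],0],[0,[0,0.1,1],0],[0,[0,0.1,1],0],[0,[0,0.1,1],0],[0,[0,0.1,1],0]]' >/dev/null
python3 -m inch '[[0,[0,0,1],0],[0,[0,0,1],0],[0,[0,0,1],0],[0,[0,0,1],0],[0,[0,0,1],0],[0,[0,0,1],0],[0,[0,0,1],0],[0,[0,0,1],0]]' >/dev/null
python3 -m inch '[[0,[0,0,1],0],[0,[0,0,1],0],[0,[0,0,1],0],[0,[0,0,0.6],0],[0,[0,0,0],1],[0,[0,0,0],1],[0,[0,0,0],1],[0,[0,0,0],1]]' >/dev/null
python3 -m inch '[[0,[0,0,0],0],[0,[0,0,0],0],[0,[0,0,0],0],[0,[0,0,0],0],[0,[0,0,0],0],[0,[0,0,0],0],[0,[0,0,0],0],[0,[0,0,0],0]]' >/dev/null
python3 -c "
from h import *
go([.567,-.3255,.15],72.9);snap('wrist','w17')"
```

```text
t 38.43 tcp [ 0.5479 -0.2478  0.3756] grasp [ 0.5478 -0.2478  0.2206] zaxis -107.18 yaxis -17.18 w 0.0423 f [ 0.6  0.  -0.1]
units xyz [2.35 1.38 2.29] dist mm [ 19.2 -77.7 -70.6]
turn units (5deg) -0.02
```

View pics/w17.png

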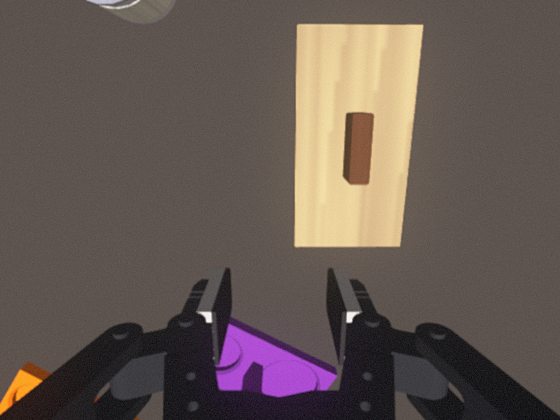

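The cover's plate runs from (297,24) to (401,247), with its grip bar at (358,148).

Run:
```python
import cv2
w=cv2.imread('pics/w17.png')
cv2.imwrite('pics/w17c.png',cv2.resize(w[15:255,285:433],None,fx=2.5,fy=2.5,interpolation=cv2.INTER_CUBIC))
```

```text
(no output)
```

View pics/w17c.png

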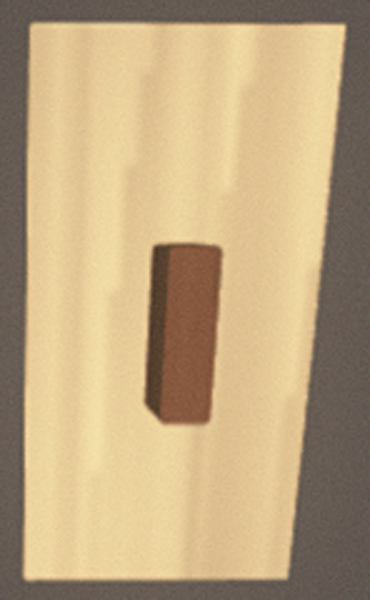

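Run:
```python
from h import *
c=optics.camera_params('wrist'); b=lambda u:un(u,(285,15),2.5)
o1=(c,rect(.102,.054,.012),b([(30,24),(346,25),(288,579),(24,579)]))
o2=(c,rect(.030,.009,.046),b([(169,246),(221,246),(210,423),(161,423)]))
for o in([o1],[o2],[o1,o2]):print(*fit([.567,-.32,-.3],o))
p,_=fit([.567,-.32,-.3],[o1,o2])
go([p[0],p[1],.11],np.degrees(p[2])+90)
```

```text
[ 0.56581143 -0.32558019 -0.29565542] [[-0.07485461 -0.03419126]
 [ 0.24210833 -0.3531231 ]
 [-0.12600889  0.11242879]
 [-0.06346944  0.48136796]]
[ 0.5662457  -0.32526115 -0.28430329] [[-0.55286877 -0.36130302]
 [ 0.65034147 -0.64335014]
 [ 0.5151989   0.45814729]
 [-0.60941327  0.73964184]]
[ 0.56601586 -0.32543674 -0.29515897] [[-0.36427758 -0.19893087]
 [-0.02281441 -0.5889554 ]
 [-0.25041843 -0.05060173]
 [-0.20526355  0.36665211]
 [ 0.12666588 -0.27439014]
 [ 1.3106656  -0.30770701]
 [ 0.38870835  0.76126039]
 [-0.71923437  0.82223768]]
t 38.48 tcp [ 0.5478 -0.2478  0.3756] grasp [ 0.5478 -0.2478  0.2206] zaxis -107.19 yaxis -17.19 w 0.0425 f [ 0.5  0.1 -0.6]
units xyz [3.69 1.34 2.29] dist mm [  18.2  -77.6 -110.6]
turn units (5deg) -0.06
```

```bash
python3 -m inch '[[0,[0,0.4,0.6],-0.06],[0,[0,0.5,0.9],0],[0,[0,0.4,0.7],0],[0,[0.5,0.04,0.09],0],[0,[0.9,0,0],0],[0,[1,0,0],0],[0,[0.9,0,0],0],[0,[0.5,0,0],0]]' >/dev/null
python3 -m inch '[[0,[0.2,0,0],0],[0,[0,0,0],0],[0,[0,0,0],0],[0,[0,0,0],0],[0,[0,0,0],0],[0,[0,0,0],0],[0,[0,0,0],0],[0,[0,0,0],0]]' >/dev/null
python3 -c "
from h import *
go([.566,-.3254,.035],73.1);snap('wrist','w18')"
```

```text
t 39.82 tcp [ 0.5662 -0.3252  0.256 ] grasp [ 0.5663 -0.3253  0.101 ] zaxis -106.90 yaxis -16.90 w 0.0428 f [-0.4  0.6  0.4]
units xyz [ 2.2  -0.01  0.01] dist mm [ -0.3  -0.1 -66. ]
turn units (5deg) 0.0
```

View pics/w18.png

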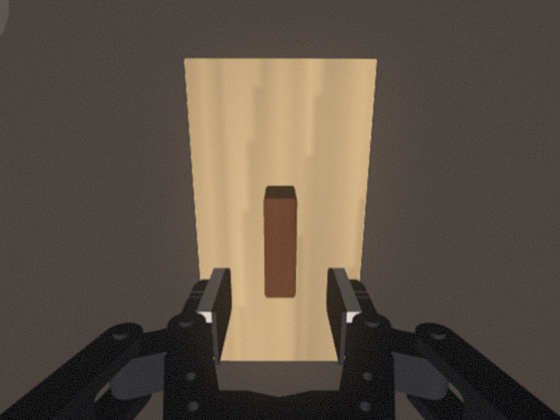

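The bar (280,245) is centred between the pads. Descend, grip and lift.

```bash
python3 -m inch '[[0,[0.5,0,0],0],[0,[0.6,0,0],0],[0,[0.5,0,0],0],[0,[0.3,0,0],0],[0,[0.2,0,0],0],[0,[0.1,0,0],0],[0,[0,0,0],0],[0,[0,0,0],0]]'
python3 -m inch '[[0.3,[0,0,0],0],[0.6,[0,0,0],0],[0.9,[0,0,0],0],[0.9,[0,0,0],0],[0.9,[0,0,0],0],[0.9,[0,0,0],0],[0.9,[0,0,0],0],[0.9,[0,0,0],0]]' 60
python3 -m inch '[[0.9,[-0.3,0,0],0],[0.9,[-0.6,0,0],0],[0.9,[-0.9,0,0],0],[0.9,[-1,0,0],0],[0.9,[-1,0,0],0],[0.9,[-1,0,0],0],[0.9,[-0.9,0,0],0],[0.9,[-0.6,0,0],0]]'
python3 -c "
from h import *
go([.5485,.325,.23],92.85);snap('wrist','w19')"
```

```text
time_s: 40.53
position: [0.5664, -0.3254, 0.1903]
tool_rot: [[0.001, 0.957, -0.291], [-0.001, -0.291, -0.957], [-1.0, 0.001, 0.0]]
ft_force: [0.3, -0.6, 0.5]
grip_width: 0.0428
time_s: 41.2
position: [0.5664, -0.3253, 0.1905]
tool_rot: [[0.001, 0.957, -0.291], [-0.001, -0.291, -0.957], [-1.0, 0.001, 0.001]]
ft_force: [-0.7, 1.0, 5.3]
grip_width: 0.0168
time_s: 41.87
position: [0.566, -0.325, 0.3819]
tool_rot: [[0.002, 0.957, -0.291], [-0.002, -0.291, -0.957], [-1.0, 0.003, 0.001]]
ft_force: [-0.4, -0.2, -2.8]
grip_width: 0.0173
t 41.87 tcp [ 0.566  -0.325   0.3819] grasp [ 0.5663 -0.3253  0.2269] zaxis -106.90 yaxis -16.89 w 0.0173 f [-0.4 -0.2 -2.8]
units xyz [ -0.14  -6.87 -20.57] dist mm [-17.8 650.3   3.1]
turn units (5deg) -3.95
```

View pics/w19.png

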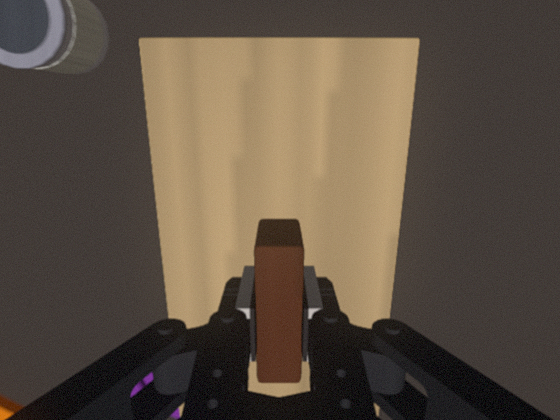

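The cover is held level. I'll turn it and carry it to the crate.

```bash
python3 -m inch '[[0.9,[0,0,0],-1],[0.9,[0,0,0],-1],[0.9,[0,0,0],-1],[0.9,[0,0,0],-0.95],[0.9,[0,0,-0.4],0],[0.9,[0,0,-0.8],0],[0.9,[0,0,-1],0],[0.9,[0,0,-1],0]]' >/dev/null
python3 -m inch '[[0.9,[0,0,-1],0],[0.9,[0,0,-1],0],[0.9,[0,0,-1],0],[0.9,[0,0,-1],0],[0.9,[0,0,-1],0],[0.9,[0,0,-1],0],[0.9,[0,0,-1],0],[0.9,[0,0,-1],0]]' >/dev/null
python3 -m inch '[[0.9,[0,0,-1],0],[0.9,[0,0,-1],0],[0.9,[0,0,-1],0],[0.9,[0,0,-0.8],0],[0.9,[0,0,-0.4],0],[0.9,[0,0,0],0],[0.9,[0,0,0],0],[0.9,[0,0,0],0]]' >/dev/null
python3 -c "
from h import *
go([.5485,.325,.23],92.85);snap('wrist','w20')"
```

```text
t 43.92 tcp [0.5432 0.1355 0.3784] grasp [0.5431 0.1354 0.2234] zaxis -87.23 yaxis 2.77 w 0.0172 f [-1.4  0.3 -3.1]
units xyz [-0.22  0.49 -6.3 ] dist mm [  5.4 189.6   6.6]
turn units (5deg) -0.02
```

View pics/w20.png

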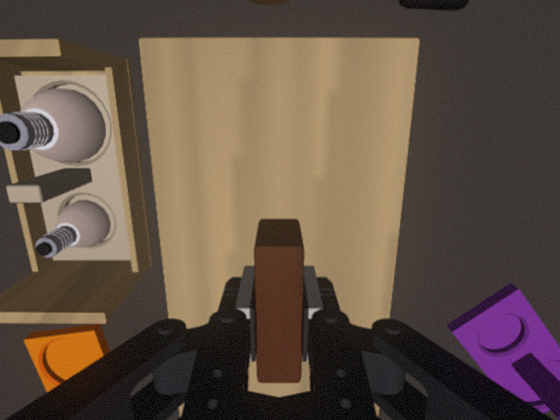

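Run:
```python
from h import *
c=optics.camera_params('wrist'); s=st()
g=s['position']+.155*s['tool_rot'][:,0]
zz=g[2]-.0355+.012
p=fit([.543,.135,.05],[(c,[[.102,.054,zz],[.102,-.054,zz],[-.030,.009,zz+.034],[-.030,-.009,zz+.034]],[(140,38.5),(419,38.5),(257,381.5),(301,381.5)])]);print(*p)
print(np.round((p[0][:2]-g[:2])*1e3,1),np.degrees(p[0][2]))
# crate panel
q=fit([.5485,.325,.05],[(c,[[.102,-.052,.11],[.092,-.052,.11],[-.092,-.052,.11],[-.102,-.052,.11]],[(60,41),(60,54),(105,313),(106,322)])]);print(*q)
```

```text
t 43.97 tcp [0.5433 0.1352 0.3784] grasp [0.5432 0.1352 0.2234] zaxis -87.26 yaxis 2.74 w 0.0171 f [ 1.  -0.6 -2.6]
[0.5427837  0.13571242 0.04821694] [[-1.86660802 -0.82416703]
 [ 1.39357406 -0.5566147 ]
 [-0.27336544  2.88148462]
 [ 0.35733663  2.89592859]]
[-0.5  0.5] 2.762627215661802
[0.54857582 0.32422001 0.04662505] [[-1.234444   -2.77774676]
 [ 1.57533412  1.77282546]
 [-0.50417193 -0.76621479]
 [ 0.4103721   1.2169216 ]]
```

```bash
python3 -m inch '[[0.9,[0,0.1,-0.6],0],[0.9,[0,0.2,-1],0],[0.9,[0,0.2,-1],0],[0.9,[0,0,-1],0],[0.9,[0,0,-1],0],[0.9,[0,0,-1],0],[0.9,[0,0,-0.5],0],[0.9,[0,0,-0.2],0]]' >/dev/null
python3 -m inch '[[0.9,[0.5,0,0],0],[0.9,[0.5,0,0],0],[0.9,[0.4,0,0],0],[0.9,[0.2,0,0],0],[0.9,[0,0,0],0],[0.9,[0,0,0],0],[0.9,[0,0,0],0],[0.9,[0,0,0],0]]' >/dev/null
python3 -c "
from h import *
go([.549,.3248,.1395],92.85);snap('scene','s21');c,i=snap('top','t21');s=cv2.imread('pics/s21.png');cv2.imwrite('pics/s21c.png',np.hstack([cv2.resize(s[130:330,330:480],None,fx=2.8,fy=2.8),cv2.resize(i[120:320,100:240],(373,560))]))"
```

```text
t 45.30 tcp [0.549  0.3255 0.3316] grasp [0.5493 0.3255 0.1766] zaxis -87.17 yaxis 2.83 w 0.0168 f [ 0.2  0.1 -2.4]
units xyz [ 1.24 -0.01  0.02] dist mm [ -0.3  -0.7 -37.1]
turn units (5deg) -0.0
```

View pics/s21c.png

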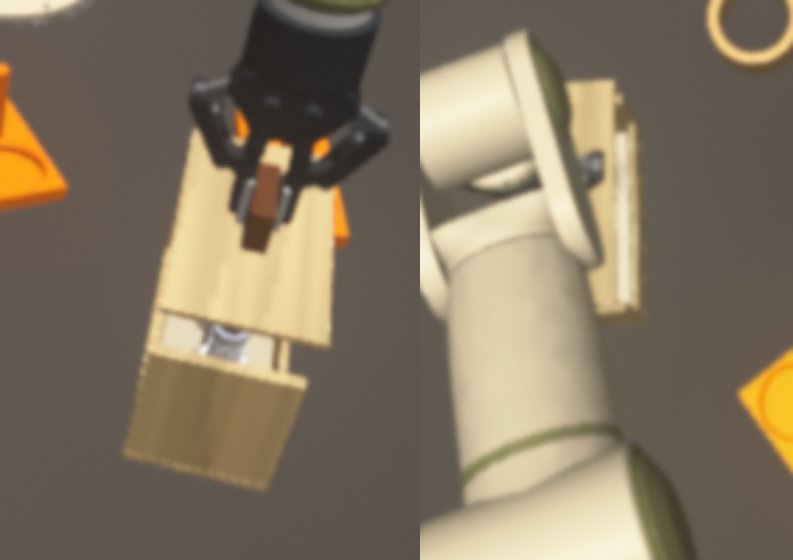

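The cover hovers aligned about 37 mm above its seat, with both lamps upright beneath. Lowering.

```bash
python3 -m inch '[[0.9,[0.3,0,0.02],0],[0.9,[0.3,0,0],0],[0.9,[0.2,0,0],0],[0.9,[0.1,0,0],0],[0.9,[0.06,0,0],0],[0.9,[0.05,0,0],0],[0.9,[0,0,0],0],[0.9,[0,0,0],0]]'
python3 -m inch '[[0.9,[0.04,0,0],0],[0.9,[0.04,0,0],0],[0.9,[0.03,0,0],0],[0.9,[0.03,0,0],0],[0.9,[0.03,0,0],0],[0.9,[0,0,0],0],[0.9,[0,0,0],0],[0.9,[0,0,0],0]]'
python3 -c "
from h import *
go([.549,.3248,.1395],92.85)"
```

```text
time_s: 46.07
position: [0.5489, 0.3251, 0.3005]
tool_rot: [[0.0, 0.999, 0.05], [0.0, 0.05, -0.999], [-1.0, 0.0, -0.0]]
ft_force: [1.3, -0.2, -2.1]
grip_width: 0.0167
time_s: 46.73
position: [0.5489, 0.3251, 0.2953]
tool_rot: [[0.0, 0.999, 0.05], [0.0, 0.05, -0.999], [-1.0, 0.0, -0.0]]
ft_force: [0.0, 0.1, -2.3]
grip_width: 0.0172
t 46.73 tcp [0.5489 0.3251 0.2953] grasp [0.5489 0.3251 0.1403] zaxis -87.15 yaxis 2.85 w 0.0172 f [ 0.   0.1 -2.3]
units xyz [0.03 0.   0.01] dist mm [ 0.1 -0.3 -0.8]
turn units (5deg) 0.0
```

```bash
python3 -m inch '[[0.9,[0.02,0,0],0],[0.9,[0.02,0,0],0],[0.9,[0.01,0,0],0],[0.9,[0,0,0],0],[0.9,[0,0,0],0],[0.9,[0,0,0],0],[0.9,[0,0,0],0],[0.9,[0,0,0],0]]'
```

```text
time_s: 47.4
position: [0.5488, 0.3251, 0.2945]
tool_rot: [[0.001, 0.999, 0.05], [0.0, 0.05, -0.999], [-1.0, 0.001, -0.0]]
ft_force: [-3.4, -1.0, 6.5]
grip_width: 0.0172
```

Contact came at the expected height (grasp at 0.1395 m), so the step is between the panels. Release and retreat.

```bash
python3 -m inch '[[0.5,[0,0,0],0],[0.4,[0,0,0],0],[0.3,[0,0,0],0],[0.2,[0,0,0],0],[0.1,[0,0,0],0],[0,[0,0,0],0],[0,[0,0,0],0],[0,[0,0,0],0]]'
python3 -m inch '[[0,[-0.3,0,0],0],[0,[-0.6,0,0],0],[0,[-1,0,0],0],[0,[-1,0,0],0],[0,[-1,0,0],0],[0,[-0.5,0,0],0],[0,[0,0,0],0],[0,[0,0,0],0]]' >/dev/null
python3 -m inch '[[0,[0,-1,0],0],[0,[0,-1,0],0],[0,[0,-1,0],0],[0,[0,-0.5,0],0],[0,[0,0,0],0],[0,[0,0,0],0],[0,[0,0,0],0],[0,[0,0,0],0]]' 
python3 -c "
from h import *
st();c,i=snap('wrist','w22');c,i=snap('scene','s22')
cv2.imwrite('pics/s22c.png',cv2.resize(i[160:320,340:480],None,fx=3.5,fy=3.5))"
```

```text
time_s: 48.07
position: [0.5489, 0.3251, 0.2937]
tool_rot: [[-0.0, 0.999, 0.05], [0.0, 0.05, -0.999], [-1.0, -0.0, -0.0]]
ft_force: [-0.9, -0.6, 0.7]
grip_width: 0.043
time_s: 49.4
position: [0.445, 0.3198, 0.425]
tool_rot: [[-0.001, 0.999, 0.049], [-0.0, 0.049, -0.999], [-1.0, -0.001, 0.0]]
ft_force: [-0.8, -0.2, -1.0]
grip_width: 0.0425
t 49.40 tcp [0.445  0.3198 0.425 ] grasp [0.4449 0.3198 0.27  ] zaxis -87.18 yaxis 2.82 w 0.0425 f [-0.8 -0.2 -1. ]
```

View pics/w22.png

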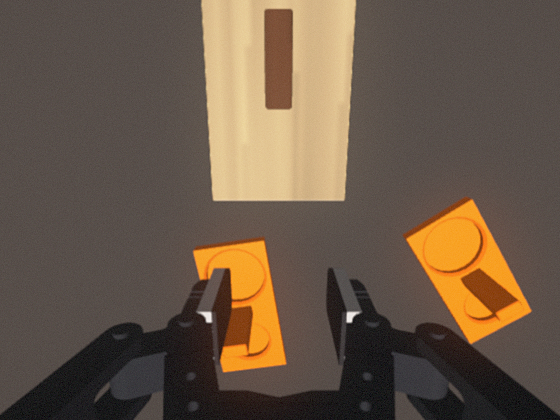

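View pics/s22c.png

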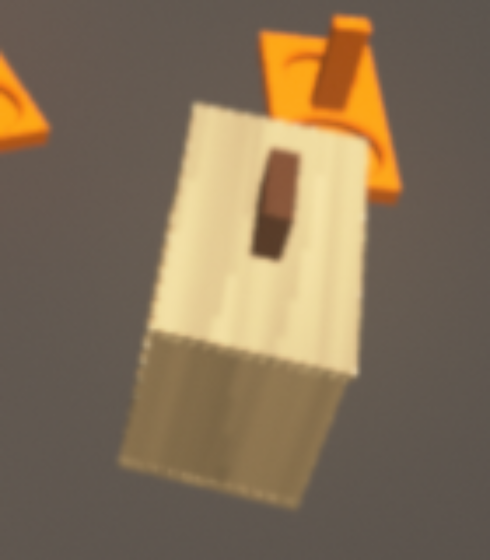

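View pics/s22.png

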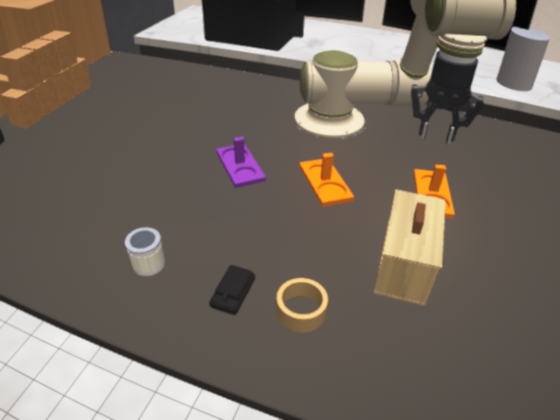

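The scene view shows the cover lying flush on the crate at (413,230), and the tin, mouse and tape are unmoved. One last numeric check, then I hand in.

Run:
```python
from h import *
c=optics.camera_params('scene'); b=lambda u:un(u,(340,160),3.5)
U=b([(357,376),(150,331),(195,102),(370,143)])
f=lambda q:(proj(T(q[:3],rect(.102,.054,q[3])),c)-U).ravel()
r=least_squares(f,[.55,.325,.05,.116]);print('cover x y yaw ztop',r.x,np.round(r.fun,2))
env.close_job()
```

```text
cover x y yaw ztop [0.55440764 0.3254545  0.04550088 0.11737035] [-0.15  0.56  0.15 -0.39  0.12  0.47 -0.11 -0.67]
the job is handed in; nothing more can be done
```

The job is done and handed in after about 49.5 s of the 128 s. The grey tray is flat on the crate floor, with the large lamp in the large pocket and the small one in the small pocket. The cover lies on both end panels.

**Lamps:** wrist pictures after each release showed both standing upright in their pockets. The wrist force read about 6 to 7 N at contact when I set them down, against the 20 N limit.

**Tray:** it measured about 1 mm off the crate's centre, with the same yaw to within 0.1°.

**Cover:** it made contact at the height expected with its step between the panels. The final fit from the scene camera put its top at 117 mm (116 expected) and its yaw 0.3° from the crate's.

**One disagreement:** that same fit put the cover 4 to 6 mm towards +x of the crate's centre. The scene camera read other things 1.5 to 6 mm further +x than the top camera all along, while the wrist camera and the gripper position put the cover within 1 mm. Both are inside the 10 mm allowed.

**Bystanders:** the tin, tape roll and mouse looked unmoved in the last picture; I did not measure them.

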